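# Press the lids shut on the camping pots and park them

### The job

Close the camping pots for packing: slide each pot on the table, without ever lifting it, from the left onto the grey spot under the lever press, push the lever down to its stop to press the orange lid shut and let the lever swing back up, then slide the pot on so that it stands wholly inside a blue parking ring on the right, one pot to a ring. Press the lids only with the press, never with the gripper, keep the pots upright, and leave the jar, the cup and the pill organiser where they are.

Things in the scene. Friction and masses are not known exactly. Their poses are not given: they have to be found in the camera images.
- pot_a: Small round aluminium camping pot (nearest the press of the waiting group at the robot's left), empty: 62 mm diameter, 50 mm high without lid, about 0.24 kg. Origin: centre of its underside. Straight black handle, 14 mm wide and high, along the pot's own -x, 30 to 140 mm from its axis, mid-height 33 mm. It carries its lid. May be absent (None).
- handle_a (a point): The point in the middle of that pot's handle, 110 mm from the pot's axis, 33 mm above the table; x axis points along the handle to the pot.
- lid_a (a joint): How far that pot's orange push-fit lid (67 mm diameter, 16 mm high) has been pushed down, in m: 0 to 0.002 at the start (its top then 66 to 68 mm above the table), 0.010 is the hard end (top at 58 mm); a full lever stroke leaves it at about 0.009. Stiff (about 11 N) and stays where it is pushed.
- pot_b: Small round aluminium camping pot (middle of the waiting group at the robot's left), empty: 62 mm diameter, 50 mm high without lid, about 0.24 kg. Origin: centre of its underside. Straight black handle, 14 mm wide and high, along the pot's own -x, 30 to 140 mm from its axis, mid-height 33 mm. It carries its lid. May be absent (None).
- handle_b (a point): The point in the middle of that pot's handle, 110 mm from the pot's axis, 33 mm above the table; x axis points along the handle to the pot.
- lid_b (a joint): How far that pot's orange push-fit lid (67 mm diameter, 16 mm high) has been pushed down, in m: 0 to 0.002 at the start (its top then 66 to 68 mm above the table), 0.010 is the hard end (top at 58 mm); a full lever stroke leaves it at about 0.009. Stiff (about 11 N) and stays where it is pushed.
- pot_c: Small round aluminium camping pot (farthest from the press of the waiting group at the robot's left), empty: 62 mm diameter, 50 mm high without lid, about 0.24 kg. Origin: centre of its underside. Straight black handle, 14 mm wide and high, along the pot's own -x, 30 to 140 mm from its axis, mid-height 33 mm. It carries its lid. May be absent (None).
- handle_c (a point): The point in the middle of that pot's handle, 110 mm from the pot's axis, 33 mm above the table; x axis points along the handle to the pot.
- lid_c (a joint): How far that pot's orange push-fit lid (67 mm diameter, 16 mm high) has been pushed down, in m: 0 to 0.002 at the start (its top then 66 to 68 mm above the table), 0.010 is the hard end (top at 58 mm); a full lever stroke leaves it at about 0.009. Stiff (about 11 N) and stays where it is pushed.
- press_spot (a point): Centre of the grey disc, 82 mm across, printed on the table in the throat of the lever press: a pot stands centred here, directly below the ram. The round steel ram foot (44 mm across) hangs 98 mm above the table at rest, 58 mm at the lever's stop.
- press: Grey lever press fixed to the table. Origin: the grey disc's centre. Its x points away from the robot to its column (from 70 mm behind the disc); the throat is open to the robot and to both sides (its y). Its head and lever reach 35 mm from the disc's centre towards the robot (-x), from 98 mm height up: a gripper holding a handle from above must stay clear of them.
- lever_grip (a point): Centre of the red bar at the end of the press lever, 25 mm thick, 70 mm long along the press's x. At rest 301 mm above the table and 159 mm to the press's -y side of the spot; at the stop 177 mm above the table. The lever's pivot is 80 mm to the +y side of the spot, 227 mm above the table, 250 mm from the bar.
- lever (a joint): Angle of the sprung press lever, rad: 0 at rest (up), 0.5 at its stop (down); it turns about the press's x. Pushing the bar from above to the stop on a lid takes about 15 N; on release the spring swings it back up to 0. The ram goes down 0.08 m per rad.
- ring_0: Blue parking ring painted flat on the table at the robot's right (nearest the press), inner diameter 90 mm, line 4 mm wide. Origin: its centre, on the table. Any pot may stand in any ring, one pot to a ring.
- ring_1: Blue parking ring painted flat on the table at the robot's right (middle), inner diameter 90 mm, line 4 mm wide. Origin: its centre, on the table. Any pot may stand in any ring, one pot to a ring.
- ring_2: Blue parking ring painted flat on the table at the robot's right (farthest), inner diameter 90 mm, line 4 mm wide. Origin: its centre, on the table. Any pot may stand in any ring, one pot to a ring.
- jar: Empty amber glass jar with black screw lid, 64 mm diameter, 100 mm high; bystander. Origin: centre of its underside.
- cup: Matte grey ceramic cup, 76 mm diameter, 85 mm high; bystander. Origin: centre of its underside.
- organiser: Closed white plastic pill organiser, 50 x 140 x 26 mm, long side along its y; bystander behind the waiting pots. Origin: centre of its underside.
Things that resemble listed ones, but are neither listed nor needed, are in the scene too. Leave any purple look-alike of the pot_b alone.

How it is judged:
By the outcome, as a careful person would: the job done as asked, in the order asked, and still so for the second after the job is handed in, with the robot touching nothing.
Of pot_a, pot_b, pot_c only 2 to 3 are there at a start; the rules pass over those that are not, and their reading is None.
At some moment in a run one of pot_a, pot_b, pot_c may be knocked a few centimetres aside while the robot is not near it.
Once in a run the grip may slacken for a moment while it holds something.
It also fails if it takes over 210 s, if anything falls off the work surface, if the arm or the gripper's body presses on something with over 40 N, if the wrist force passes 120 N, or if a joint passes its speed limit or range.

### The arm

A 7-joint arm with a two-finger parallel gripper is mounted at the origin on the work surface. World frame = base frame: x ahead of the robot, y to its left, z up, the work surface at z = 0. Lengths are in m, angles in rad, forces in N, time in s.
With the tool pointing down it reaches from about 0.425 to 0.925 m from the base axis. Payload 6.8 kg.
Tool frame: the origin (TCP) lies between the finger pads; the fingertips stand r.tip_reach ahead of it and the grasp point (between the pads) lies 11 mm behind it (r.tip_reach is the distance from the TCP to the fingertips, in m); z points along the fingers, y is the direction in which the jaws open and shut (so a half turn about z gives the same grasp; the last joint's range is limited). The gripper opens to 85 mm and grips with 20 to 120 N. Pads are 22 mm wide; open, the fingers measure 114 mm over their backs; the gripper's body (76 mm by 85 mm) begins 54 mm behind the grasp point. The pads swing forward as they close: fully open they stand 13 mm farther back than shut.
Start: joints at [1.23, 0.477, 0.022, 1.555, -0.011, 1.109, -0.083], TCP at [0.156, -0.657, 0.239] pointing down, gripper open.
Joint ranges: [-2.96, 2.96], [-0.34, 2.1], [-1.41, 1.46], [0.24, 2.44], [-1.37, 4.51], [0.17, 1.92], [-2.96, 2.96]. Speed limits (rad/s): [2.39, 2.39, 3.14, 3.14, 3.14, 3.14, 3.14].

### API

Orientations are given as a rotation vector (axis times angle).
In Python, from bench import r, eyes, spotter gives the robot as it stands.
- The arm moves only by the tool carry_out, never from a script. Its argument "series" is text: rows parted by semicolons, each of 5 numbers parted by spaces: the shift along the tool's x, y, z in cm, then the turn about the tool's z in rad, then the opening, from 0 (shut) to 1 (fully open). In form: x y z yaw gripper; .... A call has 1 to 8 rows; each row shifts and turns the commanded pose from where the row before left it, along the tool's axes as they then stand; what a row does not reach is not made up. A row lasts 1/8 s, in which the tool goes at most 62.5 mm and 10.7 degrees, less where a joint would pass 70% of its speed; a pose out of reach is approached as far as the arm can. A call with a gripper value outside its range is refused whole. The fingers move at their own pace and stop on an object; "grip_force" is the grip in N (left out, the last holds). Time passes only in rows, so rows that do not move let the fingers close. It gives the time, the measured TCP pose, the force and the opening at its end, in the units of the state.
- r.get_obs(): the state, without advancing time (a new reading comes with each control period).
- eyes.grab_frame(name): name is "scene" or "side" or "wrist"; returns a dict with "color" (420x560x3 uint8, blue, green, red), "intrinsics" (3x3 intrinsics, pixels), "R" (3x3) and "t" (3): a world point X has camera coordinates R X + t; the wrist camera has in their place "T_tool_cam" (4x4, takes a point from camera to tool coordinates, whose origin is the TCP and whose axes are the flange's). Camera axes: x right, y down, z forward; pixel columns grow to the right and rows downward; lengths in m; the calibration is good to about 2 mm. A picture is of the moment at which its call begins: read the wrist's pose just before it. There is no depth.
- r.hand_in(): hands the job in, once; it reports no verdict.
Trained networks look in a picture, given as the dict that the camera call returned (one of the last four; its "shot" number tells which), for a name from the list of things; names that differ only in an ending like _2 or _b are one class to them, and where a whole thing is asked for, a point or a joint stands for the part that bears it (a point fixed in the world has none). Each returns a list of dicts, best first, with "confidence" (0 to 1); they miss things now and then, are a little off and sometimes report something else, mostly with a low value. They report only what shows in the picture. A call takes as long as a camera call. They do not tell look-alikes from the thing itself.
- spotter.search_frame(picture, query): "uv" ([column, row] in pixels, amid what is visible of it).
- spotter.trace(picture, query): "pixels" (420x560 bool, what is visible of it) and "uv" ([column, row] in pixels, amid what is visible of it).
- spotter.mark_of(picture, query): "uv" ([column, row] in pixels: a listed point, or the origin of a listed thing).
The state is a dict: "clock": time; "joints": joint angles; "qvel": joint speeds; "tau": joint torques, N m; "tcp_pos": TCP position; "orientation": TCP orientation; "contact_force": force on the tool from outside, world axes, zero at the start; "moment": the same for the moment, N m; "grip_width": finger opening in m.
Only numpy, scipy, OpenCV 4.12 (cv2) and the standard library are available. Lean on these libraries where they do the work, as an engineer would, in place of code of your own. Each camera call takes 0.05 s, during which the arm holds its last target.

## Working session

There is one attempt and no reset: what is moved stays moved. The work goes in short steps, Python scripts to look and compute and a tool call to move; the robot and the scene stay as the last step left them, time stands still between calls to the robot, and variables do not carry over. Pictures are saved under pics/ and viewed, and the job is handed in when it is done.

Besides the shell and the picture viewer there is one more tool, called as a command line: name --argument value ..., lists and objects as JSON in quotes. carry_out: Moves the arm, as the interface text tells. Its arguments: {"type":"object","properties":{"series":{"type":"string"},"grip_force":{"type":"number"}},"required":["series"]}

```bash
ls; mkdir -p pics; python3 - <<'E'
from bench import r, eyes, spotter
import cv2
print(r.get_obs(), r.tip_reach)
for n in ["scene","side"]:
    f=eyes.grab_frame(n); cv2.imwrite(f"pics/{n}0.png",f["color"]); print(n,f["intrinsics"],f["R"],f["t"])
E
```

```text
pics
{'clock': 0.0, 'joints': array([ 1.22994018,  0.47779377,  0.02235504,  1.5564274 , -0.01150341,
        1.10928466, -0.08309645]), 'qvel': array([-0.0001992 ,  0.00049125, -0.00107994, -0.00085934, -0.00165313,
        0.00079917, -0.00042583]), 'tau': array([-2.17717575e-04, -5.96451688e+01,  1.60784606e+00, -2.81190258e+01,
        1.24972727e-02,  9.35250049e-03, -1.61333986e-07]), 'tcp_pos': array([ 0.15554626, -0.65625798,  0.23834039]), 'orientation': array([-3.11860019e+00, -3.64600385e-01,  5.36646125e-04]), 'contact_force': array([ 0.93206341, -0.04028539,  0.04248166]), 'moment': array([ 0.04493255, -0.01521232, -0.00500433]), 'grip_width': 0.08522250967143773} 0.008
scene [[497.91310653   0.         274.77135066]
 [  0.         497.91310653 205.03055173]
 [  0.           0.           1.        ]] [[-0.35534291  0.93465556  0.01226406]
 [ 0.80719038  0.31344575 -0.50019541]
 [-0.47135454 -0.16784146 -0.8658257 ]] [ 0.13938839 -0.34438754  2.03117721]
side [[542.62598741   0.         281.79074287]
 [  0.         542.62598741 196.25182443]
 [  0.           0.           1.        ]] [[ 0.91148222 -0.41114082  0.01278249]
 [-0.30555933 -0.69756219 -0.6481053 ]
 [ 0.27537913  0.58683065 -0.76144345]] [-0.45256573  0.33444834  1.40843987]
```

View pics/scene0.png

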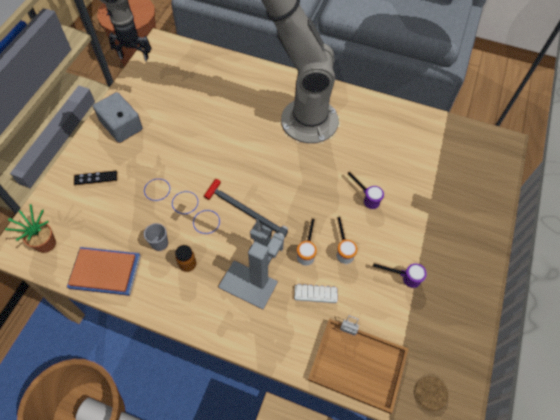

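View pics/side0.png

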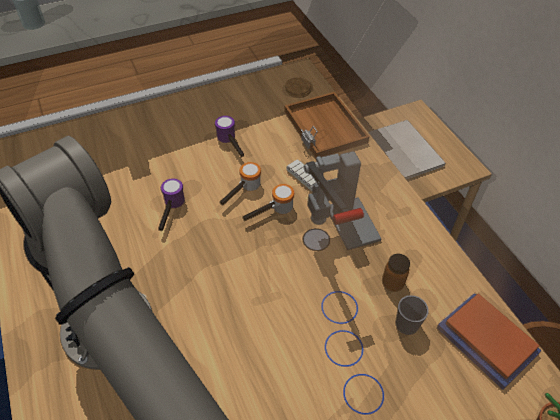

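The scene view shows two orange-lidded pots at (306,250) and (346,249), and purple look-alikes at (373,196) and (414,274). The press is at about (262,255), its lever bar at (212,188), and the rings at (206,221), (185,203) and (157,189). The grey spot shows in the side view at (316,239).

```bash
cat > h.py <<'E'
from bench import r, eyes, spotter
import cv2, numpy as np
from scipy.spatial.transform import Rotation as Rot
def ray(f,uv,z):
    K=f["intrinsics"]; d=np.linalg.inv(K)@np.array([uv[0],uv[1],1.])
    if "R" in f: Rm,t=f["R"],f["t"]; c=-Rm.T@t; d=Rm.T@d
    else:
        o=f["pose"]; Rt=Rot.from_rotvec(o["orientation"]).as_matrix(); T=f["T_tool_cam"]
        c=o["tcp_pos"]+Rt@T[:3,3]; d=Rt@T[:3,:3]@d
    return c+d*(z-c[2])/d[2]
def proj(f,X):
    K=f["intrinsics"]
    if "R" in f: p=f["R"]@np.asarray(X)+f["t"]
    else:
        o=f["pose"]; Rt=Rot.from_rotvec(o["orientation"]).as_matrix(); T=f["T_tool_cam"]
        p=T[:3,:3].T@(Rt.T@(np.asarray(X)-o["tcp_pos"])-T[:3,3])
    p=K@p; return p[:2]/p[2]
def grab(n):
    o=r.get_obs(); f=eyes.grab_frame(n); f["pose"]=o; return f
def orange(f):
    hsv=cv2.cvtColor(f["color"],cv2.COLOR_BGR2HSV)
    return hsv
H={"pot_a":0,"handle_a":.033,"press_spot":0,"lever_grip":.301,"ring_0":0,"jar":0,"cup":0,"organiser":0}
E
python3 - <<'E'
from h import *
np.set_printoptions(precision=3,suppress=True)
for n in ["scene","side"]:
    f=grab(n); print(n)
    for q,z in H.items():
        for d in spotter.mark_of(f,q): print(q,np.round(d["uv"],1),round(d["confidence"],2),ray(f,d["uv"],z)[:2])
E
```

```text
scene
pot_a [409.2 282.6] 0.85 [0.541 0.543]
pot_a [342.8 257. ] 0.82 [0.532 0.306]
pot_a [306.9 253.3] 0.8 [0.563 0.185]
pot_a [367.3 199. ] 0.66 [0.274 0.322]
handle_a [337.8 225.1] 0.97 [0.436 0.254]
handle_a [352.6 179.2] 0.87 [0.232 0.248]
handle_a [380.8 265.4] 0.76 [0.531 0.435]
handle_a [305.  252.6] 0.67 [0.578 0.181]
handle_a [308.4 226.3] 0.65 [0.478 0.159]
press_spot [258.4 252.2] 0.8 [0.62  0.026]
lever_grip [214.6 191.7] 0.72 [ 0.608 -0.116]
ring_0 [160.9 191.7] 0.59 [ 0.522 -0.404]
ring_0 [205.9 221.5] 0.53 [ 0.576 -0.195]
ring_0 [185.2 204.1] 0.45 [ 0.538 -0.297]
jar [186.1 261.5] 0.93 [ 0.743 -0.193]
cup [164.1 245.2] 0.82 [ 0.714 -0.292]
cup [203.2 220.8] 0.55 [ 0.577 -0.206]
organiser [316.2 294.8] 0.68 [0.695 0.263]
side
pot_a [223.8 134.4] 0.97 [0.527 0.556]
pot_a [253.7 182.9] 0.94 [0.536 0.306]
pot_a [175.6 200.5] 0.86 [0.286 0.335]
pot_a [281.9 202.9] 0.6 [0.584 0.194]
handle_a [160.6 218.2] 0.93 [0.222 0.259]
handle_a [238.2 154.4] 0.79 [0.527 0.414]
handle_a [250.8 214.6] 0.57 [0.47  0.165]
press_spot [316.5 239.8] 0.72 [0.62  0.025]
lever_grip [346.2 216.6] 0.58 [ 0.598 -0.131]
ring_0 [344.2 351.9] 0.72 [ 0.527 -0.315]
ring_0 [344.3 306.5] 0.53 [ 0.589 -0.202]
ring_0 [407.4 326.2] 0.24 [ 0.712 -0.319]
jar [395.9 283.7] 0.59 [ 0.754 -0.197]
organiser [307.7 181.5] 0.95 [0.697 0.242]
```

```bash
python3 - <<'E'
from h import *
np.set_printoptions(precision=3,suppress=True)
a=grab("scene");b=grab("side")
A=cv2.resize(a["color"][160:310,120:400],None,fx=2.8,fy=2.8,interpolation=cv2.INTER_CUBIC)
B=cv2.resize(b["color"][140:400,200:420],None,fx=2.2,fy=2.2,interpolation=cv2.INTER_CUBIC)
cv2.imwrite("pics/a1.png",A);cv2.imwrite("pics/b1.png",B)
for f in (a,b):
    hsv=cv2.cvtColor(f["color"],cv2.COLOR_BGR2HSV)
    m=((hsv[...,0]>4)&(hsv[...,0]<16)&(hsv[...,1]>190)&(hsv[...,2]>150)).astype(np.uint8)
    n,l,s,c=cv2.connectedComponentsWithStats(m)
    for i in range(1,n):
        if s[i][4]>40: print("orange",s[i],c[i],ray(f,c[i],.064))
    m=((hsv[...,0]>105)&(hsv[...,0]<130)&(hsv[...,1]>70)&(hsv[...,2]>60)).astype(np.uint8)
    m=cv2.dilate(m,np.ones((3,3)))
    n,l,s,c=cv2.connectedComponentsWithStats(m)
    for i in range(1,n):
        if 60<s[i][4]<900 and s[i][2]<60: print("blue",s[i],c[i],ray(f,c[i],0))
E
```

```text
blue [  0  20  28  35 406] [12.251 35.175] [ 0.022 -1.415  0.   ]
orange [273 186  21  15  63] [282.317 194.317] [0.577 0.176 0.064]
blue [425 201  26  32 158] [437.171 216.114] [ 0.997 -0.044  0.   ]
blue [321 290  38  35 374] [339.591 307.607] [ 0.576 -0.199  0.   ]
blue [449 293  27  24 134] [462.455 304.261] [ 0.884 -0.325  0.   ]
blue [  0 329   5  31 105] [  1.362 346.533] [-0.256  0.049  0.   ]
blue [324 329  40  39 419] [343.351 348.033] [ 0.53  -0.305  0.   ]
blue [446 330  21  20 137] [456.985 339.38 ] [ 0.809 -0.402  0.   ]
blue [489 369  25  18 160] [500.256 378.125] [ 0.845 -0.53   0.   ]
blue [342 373  43  42 473] [363.252 393.723] [ 0.518 -0.426  0.   ]
```

View pics/a1.png

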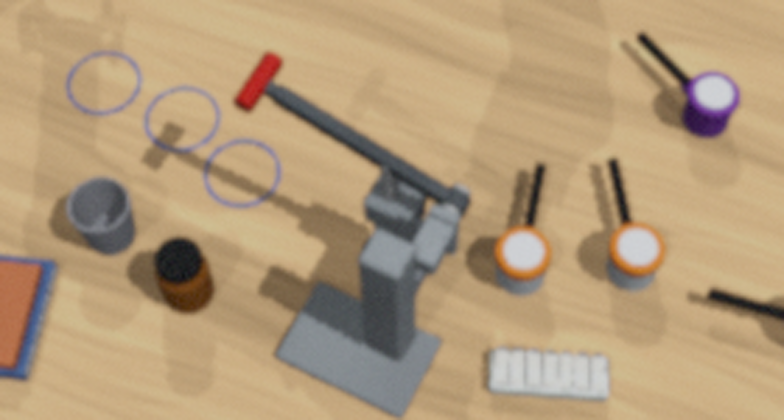

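View pics/b1.png

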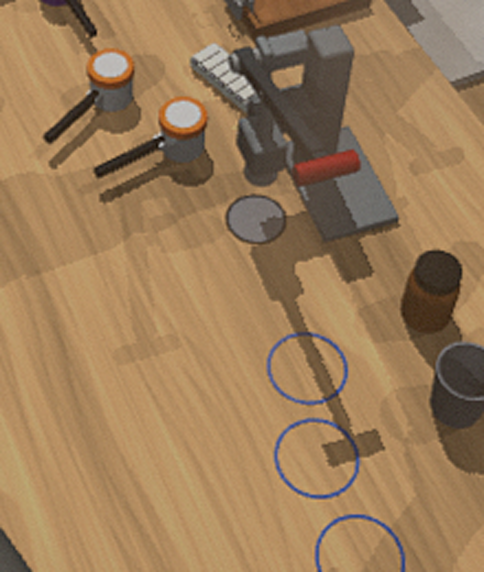

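```bash
cat >> h.py <<'E'
def lids(f,ztop=.067):
    """orange/white lid tops: white disc on top -> centre"""
    hsv=cv2.cvtColor(f["color"],cv2.COLOR_BGR2HSV)
    o=((hsv[...,0]>2)&(hsv[...,0]<15)&(hsv[...,1]>150)&(hsv[...,2]>130)).astype(np.uint8)
    out=[]
    # hull of orange comps
    n,l,s,c=cv2.connectedComponentsWithStats(cv2.morphologyEx(o,cv2.MORPH_CLOSE,np.ones((3,3))))
    for i in range(1,n):
        if s[i][4]<25 or s[i][2]>120: continue
        ys,xs=np.nonzero(l==i); hull=cv2.convexHull(np.stack([xs,ys],1).astype(np.int32))
        m=np.zeros_like(o); cv2.fillConvexPoly(m,hull,1)
        w=m*((hsv[...,1]<60)&(hsv[...,2]>140)).astype(np.uint8)
        if w.sum()<15: continue
        cc=np.array([np.nonzero(w)[1].mean(),np.nonzero(w)[0].mean()])
        out.append((cc,ray(f,cc,ztop),s[i]))
    return out
E
python3 - <<'E'
from h import *
np.set_printoptions(precision=3,suppress=True)
a=grab("scene");b=grab("side")
for f in (a,b):
    for x in lids(f): print(x)
    for q,z in (("handle_a",.033),("lever",.3)):
        for d in spotter.trace(f,q):
            ys,xs=np.nonzero(d["pixels"]); print(q,d["confidence"],xs.min(),xs.max(),ys.min(),ys.max(),d["uv"])
print([ray(a,((104/2.8)+120,82/2.8+160),0),ray(a,(183/2.8+120,119/2.8+160),0),ray(a,(242/2.8+120,173/2.8+160),0)])
# grey spot & bar via colour
for f,zz in ((a,.301),(b,.301)):
    hsv=cv2.cvtColor(f["color"],cv2.COLOR_BGR2HSV)
    m=(((hsv[...,0]<6)|(hsv[...,0]>174))&(hsv[...,1]>170)&(hsv[...,2]>70)).astype(np.uint8)
    n,l,s,c=cv2.connectedComponentsWithStats(m)
    for i in range(1,n):
        if s[i][4]>60:
            ys,xs=np.nonzero(l==i); p=cv2.minAreaRect(np.stack([xs,ys],1).astype(np.float32)); 
            print("red",s[i],p,ray(f,p[0],zz)); 
            bx=cv2.boxPoints(p); print([ray(f,q,zz)[:2] for q in bx])
E
```

```text
handle_a 0.79 336 356 217 264 [343.1, 252.0]
handle_a 0.75 347 383 172 209 [371.2, 195.2]
handle_a 0.7 374 425 265 287 [413.6, 273.6]
handle_a 0.63 297 316 219 265 [308.1, 250.3]
lever 0.92 203 287 180 236 [238.8, 206.5]
(array([309.545, 133.273]), array([0.767, 0.379, 0.067]), array([286, 105,  42,  47, 566], dtype=int32))
(array([249.824, 169.145]), array([0.526, 0.307, 0.067]), array([239, 162,  22,  16, 110], dtype=int32))
(array([282.757, 191.52 ]), array([0.581, 0.183, 0.067]), array([272, 184,  22,  17, 114], dtype=int32))
handle_a 0.94 158 183 179 230 [169.5, 194.1]
handle_a 0.86 219 260 162 206 [244.4, 180.9]
handle_a 0.68 215 243 116 156 [227.4, 133.1]
handle_a 0.64 244 293 184 219 [278.6, 203.8]
handle_a 0.47 239 260 162 180 [252.8, 171.3]
lever 0.87 308 362 162 224 [335.9, 204.8]
[array([ 0.518, -0.422,  0.   ]), array([ 0.531, -0.299,  0.   ]), array([ 0.576, -0.193,  0.   ])]
red [205 180  15  19 123] ((211.99996948242188, 188.49996948242188), (6.101701259613037, 20.80125617980957), 33.690067291259766) [ 0.601 -0.128  0.301]
[array([ 0.632, -0.141]), array([ 0.563, -0.134]), array([ 0.569, -0.115]), array([ 0.638, -0.122])]
red [334 208  29  11  93] ((348.176513671875, 214.20590209960938), (6.305926322937012, 27.891597747802734), 75.96376037597656) [ 0.606 -0.126  0.301]
[array([ 0.575, -0.113]), array([ 0.643, -0.121]), array([ 0.637, -0.139]), array([ 0.57 , -0.131])]
```

```bash
cat >> h.py <<'E'
def psi(o):
    x=Rot.from_rotvec(o["orientation"]).as_matrix()[:,0]; return np.arctan2(x[1],x[0])
def plan(wps,grip,vmax=.05,start=None,dec=2):
    """wps: list of (x,y,z,psi). prints rows, 8 per line"""
    o=r.get_obs(); p=np.array(o["tcp_pos"]) if start is None else np.array(start[:3]); s=psi(o) if start is None else start[3]
    rows=[]
    for w in wps:
        q=np.array(w[:3]); d=(w[3]-s+np.pi)%(2*np.pi)-np.pi
        n=max(1,int(np.ceil(max(np.linalg.norm(q-p)/vmax,abs(d)/.17))))
        for k in range(n):
            tgt=p+(q-p)/(n-k); ds=d/n
            dl=(tgt-p); c,sn=np.cos(s),np.sin(s)
            row=np.round([100*(c*dl[0]+sn*dl[1]),100*(sn*dl[0]-c*dl[1]),-100*dl[2]],dec)
            yw=round(-ds,3)
            p=p+np.array([c*row[0]+sn*row[1],sn*row[0]-c*row[1],-row[2]])/100; s-=yw
            rows.append("%g %g %g %g %g"%(row[0],row[1],row[2],yw,grip))
    for i in range(0,len(rows),8): print("; ".join(rows[i:i+8]))
    print("end",p,s)
E
python3 - <<'E'
from h import *
np.set_printoptions(precision=3,suppress=True)
a=grab("scene"); print(ray(a,(306.8,249.6),.067),ray(a,(347.5,248.6),.067))
def arc(R,th,z,ps): return (R*np.cos(th),R*np.sin(th),z,ps)
o=r.get_obs(); print(psi(o))
plan([arc(.55,-1.1,.28,.22),arc(.47,-.75,.28,.24),arc(.45,-.35,.28,.25),arc(.45,0,.28,.25),(.46,.16,.26,.26)],1,vmax=.055,dec=1)
E
```

```text
[0.581 0.186 0.067] [0.528 0.312 0.067]
0.23277408295767973
3.2 -3.5 -1 0.003 1; 3.2 -3.5 -1 0.003 1; 3.3 -3.6 -1 0.003 1; 3.2 -3.5 -1.1 0.003 1; 3.2 -3.6 0 -0.005 1; 3.3 -3.6 0 -0.005 1; 3.3 -3.6 0 -0.005 1; 3.2 -3.6 0 -0.005 1
2.9 -3.6 0 -0.002 1; 2.9 -3.5 0 -0.002 1; 2.9 -3.6 0 -0.002 1; 3 -3.5 0 -0.002 1; 2.1 -4.8 0 -0 1; 2.2 -4.8 0 -0 1; 2.1 -4.7 0 -0 1; 1.7 -5.1 0.7 -0.004 1
1.6 -5.1 0.7 -0.004 1; 1.7 -5.1 0.6 -0.004 1
end [0.46 0.16 0.26] 0.26077408295767973
```

carry_out --series "3.2 -3.5 -1 0 1; 3.2 -3.5 -1 0 1; 3.3 -3.6 -1 0 1; 3.2 -3.5 -1 0 1; 3.2 -3.6 0 0 1; 3.3 -3.6 0 0 1; 3.3 -3.6 0 0 1; 3.2 -3.6 0 0 1"

```text
clock: 2.45
tcp_pos: [0.3427, -0.3183, 0.2796]
orientation: [3.12, 0.365, 0.001]
contact_force: [-0.1, -0.2, 0.7]
grip_width: 0.0857
```

carry_out --series "2.9 -3.6 0 0 1; 2.9 -3.5 0 0 1; 2.9 -3.6 0 0 1; 3 -3.5 0 0 1; 2.1 -4.8 0 0 1; 2.2 -4.8 0 0 1; 2.1 -4.7 0 0 1; 1.7 -5.1 0.7 0 1"

```text
clock: 3.45
tcp_pos: [0.4579, 0.0544, 0.273]
orientation: [3.12, 0.364, 0.004]
contact_force: [0.2, 0.8, 0.3]
grip_width: 0.0852
```

carry_out --series "1.6 -5.1 0.7 0 1; 1.7 -5.1 0.6 0 1; 0 0 0 0 1; 0 0 0 0 1"

```text
clock: 3.95
tcp_pos: [0.4657, 0.1591, 0.2592]
orientation: [3.12, 0.365, -0.001]
contact_force: [0.6, -0.9, -0.5]
grip_width: 0.0852
```

```bash
python3 - <<'E'
from h import *
np.set_printoptions(precision=3,suppress=True)
o=r.get_obs(); print(o["tcp_pos"],psi(o),o["joints"],o["contact_force"],o["clock"])
f=grab("wrist"); cv2.imwrite("pics/w1.png",f["color"])
for q,z in (("pot_a",0),("handle_a",.033)):
    for d in spotter.mark_of(f,q): print(q,d["uv"],d["confidence"],ray(f,d["uv"],z))
print(proj(f,(.581,.185,.067)))
E
```

```text
[0.466 0.159 0.259] 0.23272161258225887 [ 0.107  0.212 -0.638  1.924  0.145  1.052 -1.931] [ 0.624 -0.871 -0.456] 3.95
pot_a [160.5, 86.9] 0.89 [0.529 0.311 0.   ]
pot_a [119.4, 272.8] 0.81 [ 0.283  0.335 -0.   ]
pot_a [280.4, 66.0] 0.62 [0.581 0.185 0.   ]
handle_a [187.7, 184.8] 0.87 [0.434 0.257 0.033]
handle_a [275.6, 168.6] 0.76 [0.475 0.165 0.033]
handle_a [169.0, 338.8] 0.64 [0.222 0.25  0.033]
handle_a [23.2, 47.5] 0.57 [0.535 0.437 0.033]
[280.474  58.37 ]
```

View pics/w1.png

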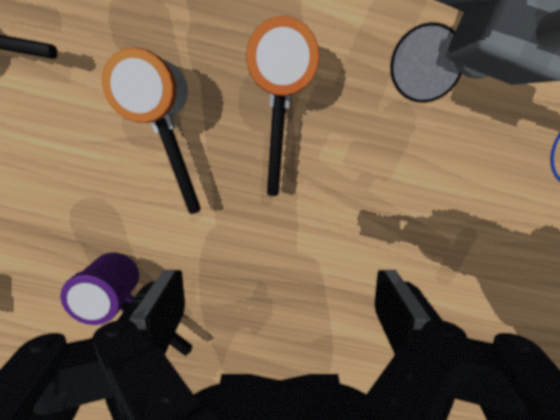

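The wrist view shows pot a's lid centre at (283,56), its handle from (280,97) to (273,194), pot b's lid at (140,85), and the whole grey spot at (426,62).

```bash
python3 - <<'E'
from h import *
np.set_printoptions(precision=3,suppress=True)
f=grab("wrist")
for n,uv,z in (("lid a",(283,56),.067),("ha end",(273.5,194),.038),("ha start",(279.5,100),.038),("lid b",(140,85),.067),("hb end",(194,212),.038),("hb start",(161,122),.038),("spot",(426,62),0)): print(n,ray(f,uv,z))
for d in spotter.mark_of(f,"press_spot"): print(d["uv"],ray(f,d["uv"],0))
E
```

```text
lid a [0.584 0.182 0.067]
ha end [0.448 0.16  0.038]
ha start [0.546 0.176 0.038]
lid b [0.529 0.306 0.067]
hb end [0.406 0.243 0.038]
hb start [0.497 0.292 0.038]
spot [0.622 0.028 0.   ]
[424.5, 60.6] [0.623 0.03  0.   ]
```

```bash
python3 - <<'E'
from h import *
plan([(.470,.164,.12,.175),(.470,.164,.045,.175)],.6,vmax=.05,dec=1)
E
```

```text
0.2 -0.1 4.6 0.019 0.6; 0.2 -0.2 4.7 0.019 0.6; 0.1 -0.2 4.6 0.019 0.6; 0 0 3.8 -0.001 0.6; 0 0 3.7 -0.001 0.6
end [0.46982471 0.16439635 0.04542577] 0.17555457067323968
```

carry_out --series "0.2 -0.1 4.6 0.019 0.6; 0.2 -0.2 4.7 0.019 0.6; 0.1 -0.2 4.6 0.019 0.6; 0 0 3.8 0 0.6; 0 0 1.5 0 0.6; 0 0 0 0 0.6" --grip_force 40

```text
clock: 4.95
tcp_pos: [0.4695, 0.1653, 0.0672]
orientation: [3.129, 0.275, -0.001]
contact_force: [-0.2, 0.6, 0.5]
grip_width: 0.0518
```

```bash
python3 - <<'E'
from h import *
np.set_printoptions(precision=3,suppress=True)
o=r.get_obs(); print(o["tcp_pos"],psi(o),o["contact_force"])
f=grab("wrist"); cv2.imwrite("pics/w2.png",f["color"])
print(proj(f,(.470,.164,.033)))
E
```

```text
[0.47  0.165 0.067] 0.17531571802490872 [-0.2    0.587  0.479]
[281.425 250.44 ]
```

View pics/w2.png

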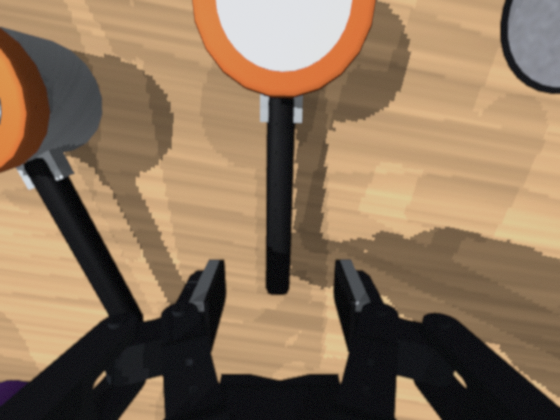

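carry_out --series "0 0 2.2 0 0.6; 0 0 2.2 0 0.6; 0 0 0 0 0.6; 0 0 0 0 0; 0 0 0 0 0; 0 0 0 0 0; 0 0 0 0 0; 0 0 0 0 0" --grip_force 50

```text
clock: 6.0
tcp_pos: [0.4701, 0.1658, 0.0237]
orientation: [-3.129, -0.276, -0.002]
contact_force: [0.9, -0.6, 4.5]
grip_width: 0.0131
```

```bash
python3 - <<'E'
from h import *
np.set_printoptions(precision=3,suppress=True)
o=r.get_obs(); print(o["tcp_pos"],psi(o),o["contact_force"],o["grip_width"])
f=grab("wrist"); cv2.imwrite("pics/w3.png",f["color"])
f=grab("side"); cv2.imwrite("pics/s3.png",f["color"])
for d in spotter.mark_of(f,"press_spot"): print(d["uv"],ray(f,d["uv"],0))
E
```

```text
[0.47  0.166 0.024] 0.1756460903939808 [ 0.939 -0.603  4.478] 0.01307329639809461
```

View pics/w3.png

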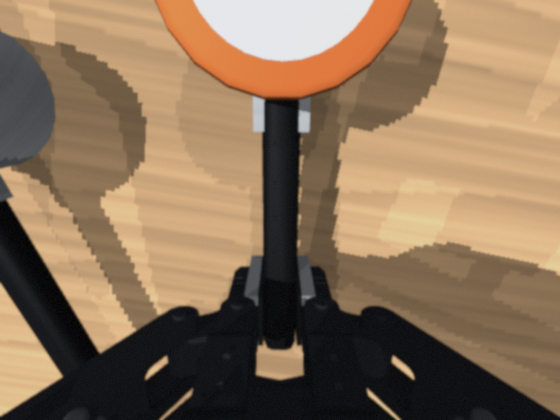

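View pics/s3.png

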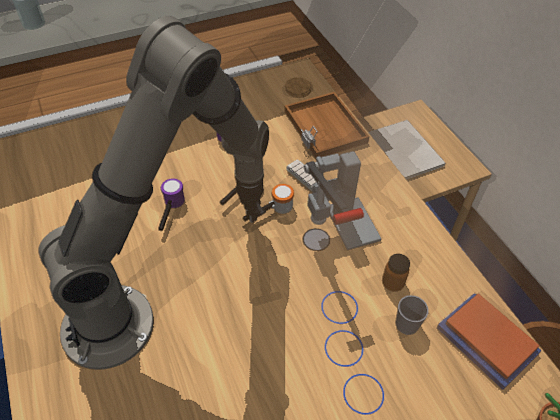

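```bash
python3 - <<'E'
from h import *
plan([(.5066,.0338,.0235,-.05)],0,vmax=.018,dec=2)
E
```

```text
0.16 1.7 0 0.028 0; 0.21 1.7 0 0.028 0; 0.26 1.69 0 0.028 0; 0.3 1.69 0 0.028 0; 0.35 1.68 0 0.028 0; 0.4 1.67 0 0.028 0; 0.44 1.65 0 0.028 0; 0.49 1.64 0.01 0.028 0
end [0.50658441 0.03379989 0.02345117] -0.04831328003797873
```

carry_out --series "0.16 1.7 0 0.028 0; 0.21 1.7 0 0.028 0; 0.26 1.7 0 0.028 0; 0.3 1.7 0 0.028 0; 0.35 1.7 0 0.028 0; 0.4 1.7 0 0.028 0; 0.45 1.6 0 0.028 0; 0.5 1.3 0 0.028 0"

```text
clock: 7.15
tcp_pos: [0.5064, 0.0362, 0.0234]
orientation: [-3.14, 0.078, -0.0]
contact_force: [-1.2, 4.7, 6.1]
grip_width: 0.0131
```

carry_out --series "0 0 0 0 0; 0 0 0 0 0"

```text
clock: 7.4
tcp_pos: [0.5071, 0.0347, 0.0234]
orientation: [3.14, -0.081, 0.001]
contact_force: [1.3, -1.4, 5.3]
grip_width: 0.0131
```

```bash
cat > look.py <<'E'
from h import *
import sys
np.set_printoptions(precision=3,suppress=True)
t=sys.argv[1]
o=r.get_obs(); print(o["clock"],o["tcp_pos"],psi(o),o["contact_force"],o["grip_width"])
for n in sys.argv[2:]:
    f=grab(n); 
    cv2.imwrite(f"pics/{n}_{t}.png",f["color"])
    for q,z in (("pot_a",0),("handle_a",.033),("press_spot",0)):
        for d in spotter.mark_of(f,q): print(n,q,np.round(d["uv"]),round(d["confidence"],2),ray(f,d["uv"],z)[:2])
E
python3 look.py 4 wrist side
```

```text
7.4 [0.507 0.035 0.023] -0.051732643375507995 [ 1.291 -1.35   5.341] 0.013103803406341564
wrist pot_a [282.  19.] 0.82 [0.621 0.028]
wrist handle_a [278. 286.] 0.64 [0.511 0.035]
side pot_a [172. 198.] 0.75 [0.278 0.352]
side pot_a [317. 241.] 0.66 [0.618 0.021]
side pot_a [250. 182.] 0.58 [0.527 0.312]
side pot_a [346. 213.] 0.55 [0.748 0.077]
side handle_a [162. 218.] 0.79 [0.226 0.258]
side handle_a [228. 196.] 0.73 [0.434 0.262]
side handle_a [278. 245.] 0.7 [0.498 0.031]
side press_spot [314. 237.] 0.75 [0.616 0.037]
```

View pics/side_4.png

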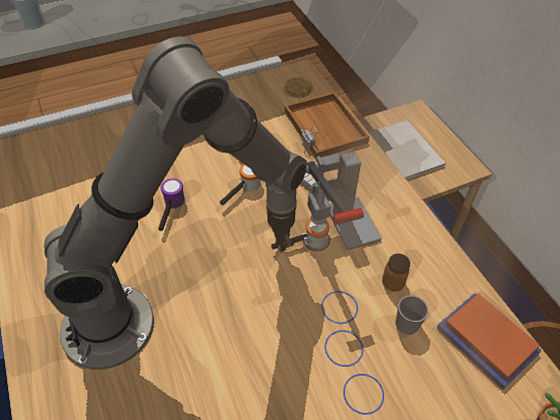

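View pics/wrist_4.png

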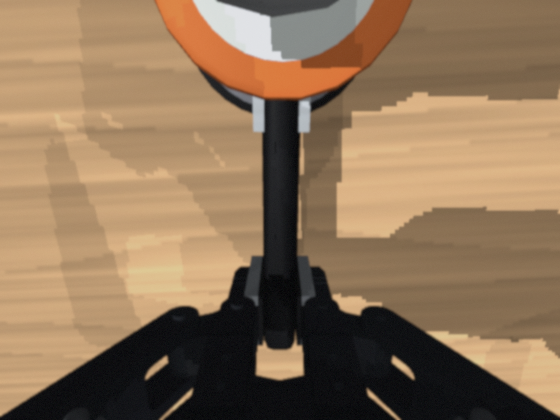

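```bash
python3 - <<'E'
import cv2
a=cv2.imread("pics/side_4.png")[190:270,260:380]; cv2.imwrite("pics/z4.png",cv2.resize(a,None,fx=6,fy=6,interpolation=cv2.INTER_CUBIC))
E
```

```text
(no output)
```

View pics/z4.png

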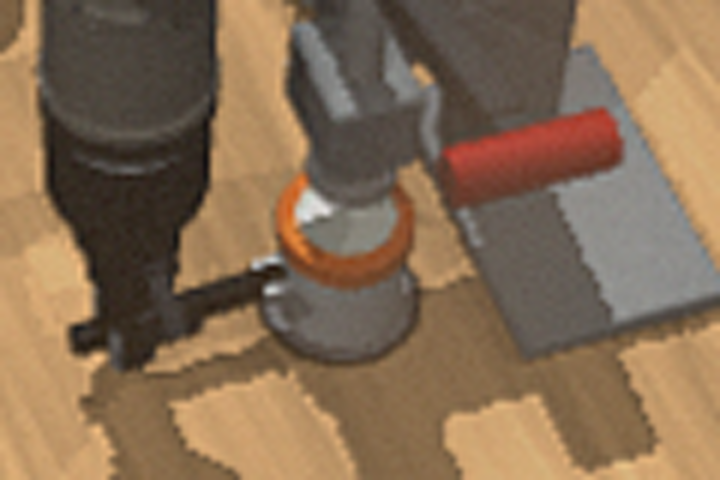

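carry_out --series "0 0 0 0 0.5; 0 0 0 0 0.5; 0 0 0 0 0.5; 0 0 -1.5 0 0.5; 0 0 -5 0 0.5; 0 0 -6 0 0.3; 0 0 -6 0 0; -1 0 -6 0 0"

```text
clock: 8.8
tcp_pos: [0.4961, 0.0376, 0.2713]
orientation: [-3.14, 0.075, -0.002]
contact_force: [1.0, 0.2, 0.2]
grip_width: -0.0
```

```bash
python3 look.py 5 wrist side; python3 - <<'E'
from h import *
plan([(.49,.02,.38,-.08),(.6035,-.131,.38,-.11),(.6035,-.131,.335,-.11)],0,vmax=.05,dec=1)
E
```

```text
8.8 [0.496 0.038 0.271] -0.04781859139221688 [1.011 0.158 0.203] -2.1261200665063398e-05
wrist pot_a [280.  65.] 0.95 [0.617 0.031]
wrist pot_a [ 58. 158.] 0.8 [0.525 0.31 ]
wrist pot_a [ 82. 323.] 0.62 [0.285 0.336]
wrist handle_a [104. 236.] 0.81 [0.432 0.255]
wrist handle_a [280. 161.] 0.56 [0.513 0.036]
side pot_a [226. 135.] 0.84 [0.533 0.551]
side pot_a [252. 184.] 0.72 [0.529 0.304]
side pot_a [174. 198.] 0.61 [0.285 0.346]
side pot_a [317. 237.] 0.57 [0.625 0.034]
side handle_a [162. 219.] 0.96 [0.225 0.254]
side handle_a [243. 153.] 0.85 [0.544 0.414]
side handle_a [226. 196.] 0.78 [0.43  0.263]
side handle_a [281. 244.] 0.74 [0.509 0.03 ]
side press_spot [316. 240.] 0.75 [0.617 0.025]
-0.2 0.6 -3.8 0.011 0; -0.1 0.6 -3.8 0.011 0; -0.1 0.5 -3.7 0.011 0; 3.1 3.5 -0 0.007 0; 3.2 3.5 -0 0.007 0; 3.2 3.5 -0 0.007 0; 3.1 3.5 -0 0.007 0; 0 0 4.5 0.001 0
end [ 0.60319943 -0.13050196  0.33497032] -0.11001087480559421
```

View pics/wrist_5.png

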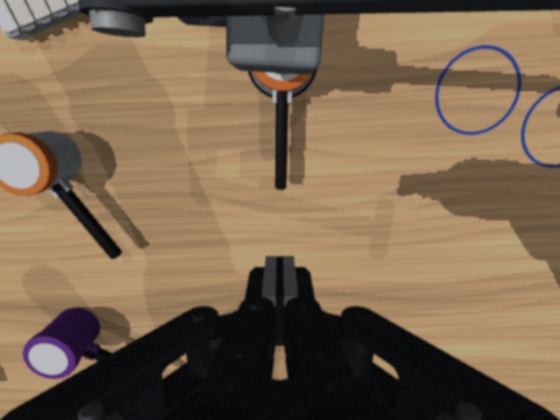

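carry_out --series "-0.2 0.6 -3.8 0.01 0; -0.1 0.6 -3.8 0.01 0; -0.1 0.5 -3.7 0.01 0; 3.1 3.5 0 0.007 0; 3.2 3.5 0 0.007 0; 3.2 3.5 0 0.007 0; 3.1 3.5 0 0.007 0; 0 0 0 0 0"

```text
clock: 10.2
tcp_pos: [0.6051, -0.1342, 0.3782]
orientation: [-3.137, 0.175, 0.007]
contact_force: [0.8, 0.3, -0.8]
grip_width: 0.0001
```

```bash
python3 - <<'E'
from h import *
np.set_printoptions(precision=4,suppress=True)
o=r.get_obs(); print(o["tcp_pos"],psi(o))
f=grab("side"); cv2.imwrite("pics/z6.png",cv2.resize(f["color"][130:270,260:400],None,fx=4,fy=4))
for z in (.3,.3135): print(proj(f,(.604,-.127,z)))
f=grab("scene"); cv2.imwrite("pics/z6b.png",cv2.resize(f["color"][130:270,160:320],None,fx=4,fy=4))
E
```

```text
[ 0.6051 -0.1342  0.3782] -0.11177375254624532
[347.5041 215.0458]
[348.1138 211.4355]
```

View pics/z6.png

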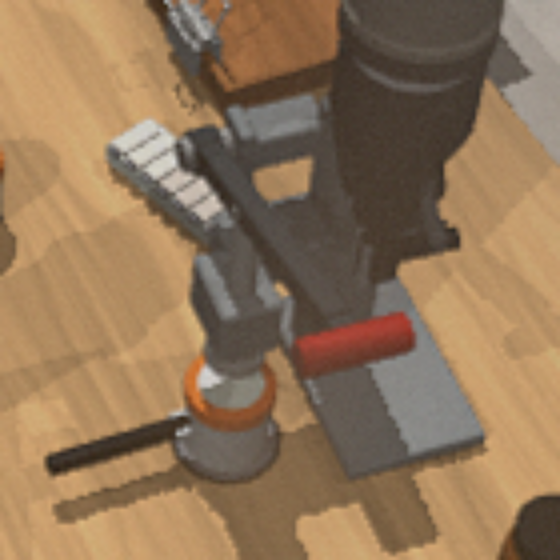

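View pics/z6b.png

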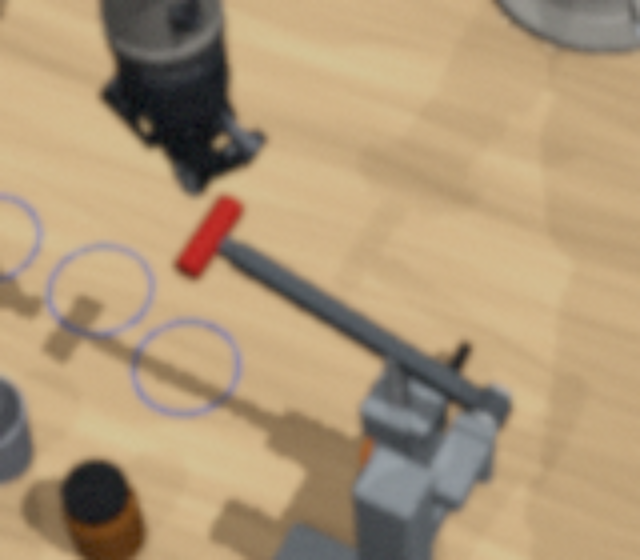

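carry_out --series "0 -0.2 4.5 0 0; 0 0 2 0 0; 0 0 2 0 0; 0 0 2 0 0; 0 0 2 0 0; 0 0 1.5 0 0; 0 0 1 0 0; 0 0 0 0 0"

```text
clock: 11.3
tcp_pos: [0.6051, -0.1259, 0.2321]
orientation: [-3.137, 0.162, -0.002]
contact_force: [-1.4, 0.1, 8.3]
grip_width: -0.0001
```

carry_out --series "0 0.4 0.8 0 0; 0 0 0.8 0 0; 0 0 0.8 0 0; 0 0 0.5 0 0; 0 0 0 0 0"

```text
clock: 11.92
tcp_pos: [0.6054, -0.1247, 0.2044]
orientation: [-3.131, 0.156, -0.004]
contact_force: [-1.5, 11.6, 9.3]
grip_width: 0.0002
```

```bash
python3 - <<'E'
from h import *
np.set_printoptions(precision=4,suppress=True)
o=r.get_obs(); print(o["tcp_pos"],psi(o),o["contact_force"])
f=grab("side"); cv2.imwrite("pics/z7.png",cv2.resize(f["color"][130:270,260:400],None,fx=4,fy=4))
E
```

```text
[ 0.6054 -0.1247  0.2044] -0.09984820413502896 [-1.5222 11.568   9.3119]
```

View pics/z7.png

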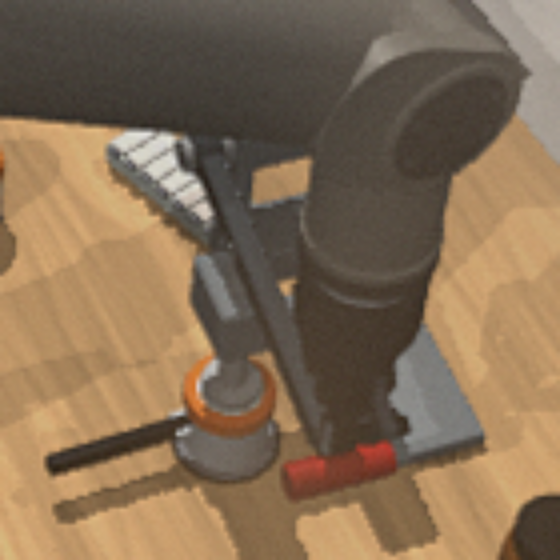

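carry_out --series "0 0 -2 0 0; 0 0 -2 0 0; 0 0 -2.5 0 0; 0 0 -2.5 0 0; 0 0 -2.5 0 0; 0 0 -2.5 0 0; 0 0.3 -1.5 0 0; 0 0 0 0 0"

```text
clock: 12.98
tcp_pos: [0.6041, -0.1347, 0.3581]
orientation: [3.137, -0.166, 0.002]
contact_force: [-0.6, -0.2, -1.0]
grip_width: -0.0001
```

```bash
python3 - <<'E'
from h import *
np.set_printoptions(precision=4,suppress=True)
o=r.get_obs(); print(o["tcp_pos"],psi(o),o["contact_force"])
f=grab("side"); cv2.imwrite("pics/z8.png",cv2.resize(f["color"][130:270,260:400],None,fx=4,fy=4))
E
```

```text
[ 0.6041 -0.1347  0.3581] -0.1058507797531274 [-0.5928 -0.2498 -1.0277]
```

View pics/z8.png

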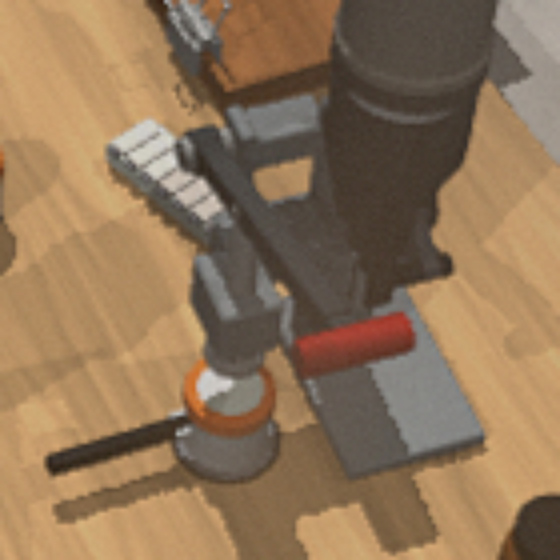

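carry_out --series "0 0.3 3 0 0; 0 0.2 2 0 0; 0 0.2 2 0 0; 0 0.2 2 0 0; 0 0 2 0 0; 0 0 2 0 0; 0 0 1.2 0 0; 0 0 0 0 0"

```text
clock: 14.02
tcp_pos: [0.602, -0.1508, 0.2141]
orientation: [3.129, -0.174, -0.002]
contact_force: [-1.2, -13.6, 7.0]
grip_width: 0.0003
```

```bash
python3 - <<'E'
from h import *
np.set_printoptions(precision=4,suppress=True)
o=r.get_obs(); print(o["tcp_pos"],psi(o),o["contact_force"])
f=grab("side"); cv2.imwrite("pics/z9.png",cv2.resize(f["color"][130:270,260:400],None,fx=4,fy=4))
E
```

```text
[ 0.602  -0.1508  0.2141] -0.11140784714070044 [ -1.247  -13.6435   6.9969]
```

View pics/z9.png

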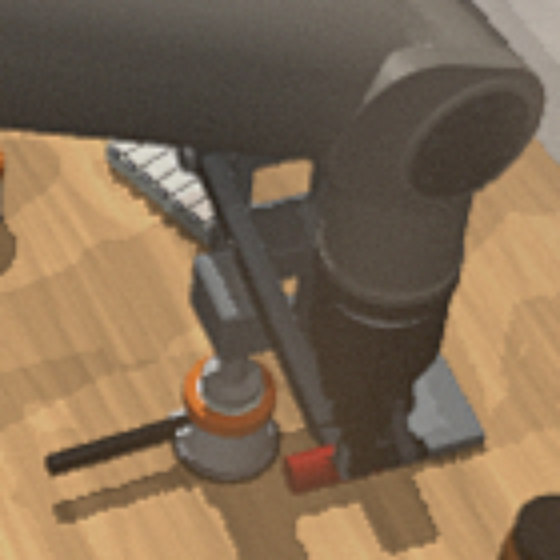

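carry_out --series "0 0 -2 0 0; 0 0 -2 0 0; 0 0 -2.5 0 0; 0 0 -2.5 0 0; 0 0 -2.5 0 0; 0 0 -2.5 0 0; 0 -0.9 -2 0 0; 0 0 0 0 0"

```text
clock: 15.08
tcp_pos: [0.6043, -0.1339, 0.3755]
orientation: [-3.137, 0.164, -0.002]
contact_force: [0.7, 0.9, -1.1]
grip_width: 0.0
```

```bash
python3 - <<'E'
from h import *
np.set_printoptions(precision=4,suppress=True)
o=r.get_obs(); print(o["tcp_pos"],psi(o),o["contact_force"],o["joints"],o["clock"])
plan([(.604,-.134,o["tcp_pos"][2],psi(o)-np.pi/2+.0)],0,dec=2)
E
```

```text
[ 0.6043 -0.1339  0.3755] -0.10470876732206283 [ 0.6696  0.8974 -1.0966] [ 0.4606  0.3288 -0.4559  1.4909  0.1457  1.3546 -1.6808] 15.075
-0 0 -0 0.157 0; -0 0 -0 0.157 0; -0 0 -0 0.157 0; -0 0 -0 0.157 0; -0 0 -0 0.157 0; -0 0.01 -0 0.157 0; -0 0.01 -0 0.157 0; -0 0 -0 0.157 0
-0 0.01 -0 0.157 0; -0.01 0.01 -0 0.157 0
end [ 0.604  -0.134   0.3755] -1.674708767322063
```

carry_out --series "0 0 0 -0.157 0; 0 0 0 -0.157 0; 0 0 0 -0.157 0; 0 0 0 -0.157 0; 0 0 0 -0.157 0; 0 0 0 -0.157 0; 0 0 0 -0.157 0; 0 0 0 -0.157 0"

```text
clock: 16.08
tcp_pos: [0.6032, -0.1353, 0.3728]
orientation: [-2.63, -1.714, 0.004]
contact_force: [-0.7, 0.4, 0.2]
grip_width: 0.0002
```

carry_out --series "0 0 0 -0.157 0; 0 0 0 -0.157 0; 0 0 0 0 0"

```text
clock: 16.45
tcp_pos: [0.6033, -0.1354, 0.3732]
orientation: [-2.337, -2.096, 0.003]
contact_force: [-0.3, 0.4, -0.3]
grip_width: 0.0
```

```bash
python3 - <<'E'
from h import *
np.set_printoptions(precision=4,suppress=True)
o=r.get_obs(); print(o["tcp_pos"],psi(o),o["contact_force"],o["joints"],o["clock"])
p=psi(o)
plan([(.604,-.131,.33,p),(.604,-.136,.28,p),(.604,-.140,.25,p),(.604,-.138,.205,p)],0,vmax=.025,dec=1)
E
```

```text
[ 0.6033 -0.1354  0.3732] 1.4622907610590454 [-0.2642  0.365  -0.3463] [ 0.6518  0.3793 -0.7273  1.4802  0.2525  1.381  -0.1969] 16.45
0.2 0 2.2 -0 0; 0.2 0 2.1 -0 0; -0.2 0 1.7 -0 0; -0.1 0 1.7 -0 0; -0.2 0.1 1.6 -0 0; -0.2 0 1.5 -0 0; -0.1 0 1.5 -0 0; 0.1 -0 2.3 -0 0
0 -0 2.2 -0 0
end [ 0.6039 -0.1385  0.2052] 1.4622907610590454
```

carry_out --series "0.2 0 2.2 0 0; 0.2 0 2.1 0 0; -0.2 0 1.7 0 0; -0.1 0 1.7 0 0; -0.2 0 1.6 0 0; -0.2 0 1.5 0 0; -0.1 0 1.5 0 0; 0 0 0 0 0"

```text
clock: 17.45
tcp_pos: [0.6035, -0.1411, 0.2519]
orientation: [2.34, 2.095, -0.002]
contact_force: [-0.1, -3.3, 6.7]
grip_width: -0.0003
```

```bash
python3 - <<'E'
from h import *
np.set_printoptions(precision=4,suppress=True)
o=r.get_obs(); print(o["tcp_pos"],psi(o),o["contact_force"])
f=grab("side"); cv2.imwrite("pics/z10.png",cv2.resize(f["color"][130:270,260:400],None,fx=4,fy=4))
E
```

```text
[ 0.6035 -0.1411  0.2519] 1.4604258548177174 [-0.1163 -3.3416  6.6694]
```

View pics/z10.png

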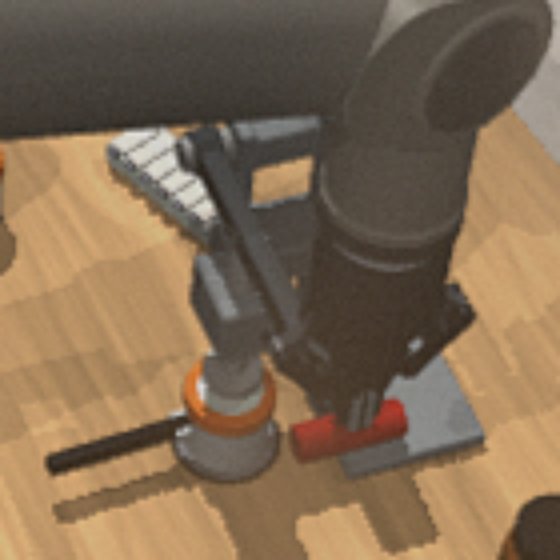

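carry_out --series "0.2 0 1.5 0 0; 0.1 0 1.5 0 0; 0.1 0 1.5 0 0; 0 0 0.8 0 0; 0 0 0.5 0 0; 0 0 0 0 0"

```text
clock: 18.25
tcp_pos: [0.6054, -0.1357, 0.1974]
orientation: [2.337, 2.095, 0.002]
contact_force: [-4.3, -2.7, 17.4]
grip_width: 0.0001
```

```bash
cat > l2.py <<'E'
from h import *
import sys
np.set_printoptions(precision=4,suppress=True)
o=r.get_obs(); print(o["tcp_pos"],psi(o),o["contact_force"])
f=grab("side"); cv2.imwrite("pics/%s.png"%sys.argv[1],cv2.resize(f["color"][130:270,260:400],None,fx=4,fy=4))
E
python3 l2.py z11
```

```text
[ 0.6054 -0.1357  0.1974] 1.461695644474445 [-4.2742 -2.746  17.3591]
```

View pics/z11.png

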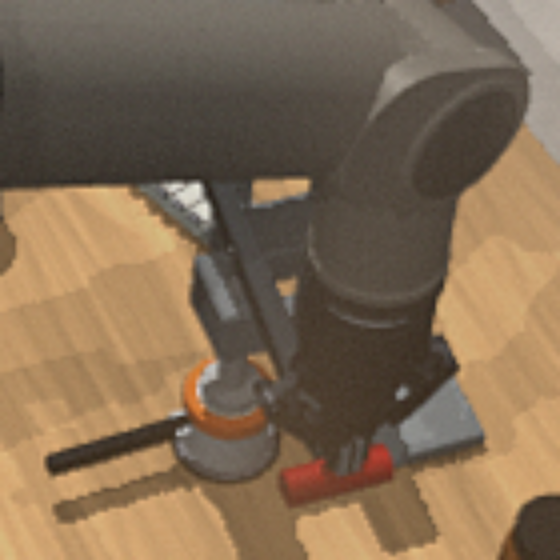

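carry_out --series "0 0 0.5 0 0; 0 0 0.5 0 0; 0 0 0 0 0; 0 0 0 0 0"

```text
clock: 18.8
tcp_pos: [0.6058, -0.1354, 0.195]
orientation: [2.334, 2.091, 0.0]
contact_force: [-26.9, -1.0, 67.6]
grip_width: -0.0004
```

carry_out --series "0 0 0.5 0 0; 0 0 0 0 0; 0 0 0 0 0"

```text
clock: 19.18
tcp_pos: [0.6061, -0.1354, 0.1941]
orientation: [2.333, 2.089, -0.001]
contact_force: [-38.0, -1.1, 96.0]
grip_width: -0.0001
```

carry_out --series "0 0 -1.5 0 0; 0 0 -2 0 0; 0 0 -2.5 0 0; 0 0 -2.5 0 0; 0 0 -2.5 0 0; 0 0 -2.5 0 0; 0 0 -2.5 0 0; 0 0 -2 0 0"

```text
clock: 20.18
tcp_pos: [0.604, -0.1343, 0.3603]
orientation: [-2.337, -2.099, -0.001]
contact_force: [0.6, -0.5, -0.3]
grip_width: 0.0001
```

```bash
python3 l2.py z12; python3 look.py 12 scene
```

```text
[ 0.604  -0.1343  0.3603] 1.4631796991931474 [ 0.5688 -0.528  -0.3271]
20.225 [ 0.605 -0.134  0.363] 1.4631184690307155 [0.646 0.623 2.278] -0.0001927092676988251
scene pot_a [366. 202.] 0.76 [0.286 0.322]
scene pot_a [413. 284.] 0.61 [0.541 0.556]
scene pot_a [273. 223.] 0.48 [0.496 0.033]
scene handle_a [339. 223.] 0.63 [0.426 0.257]
scene handle_a [380. 264.] 0.61 [0.526 0.431]
scene handle_a [355. 176.] 0.57 [0.216 0.254]
scene handle_a [272. 224.] 0.5 [0.515 0.035]
scene press_spot [259. 250.] 0.72 [0.612 0.026]
scene press_spot [155. 191.] 0.42 [ 0.528 -0.426]
```

View pics/z12.png

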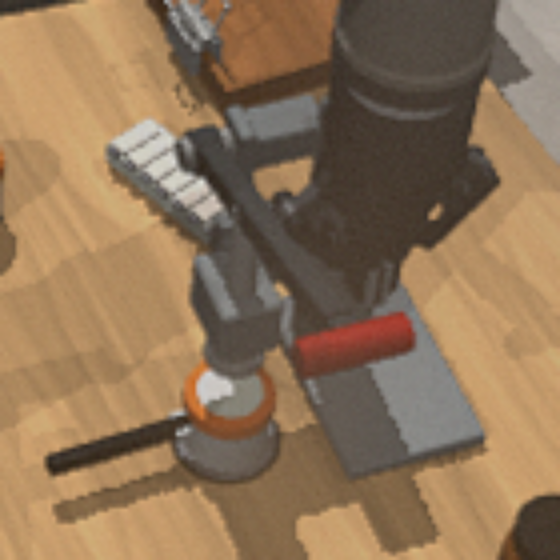

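```bash
python3 - <<'E'
from h import *
np.set_printoptions(precision=4,suppress=True)
plan([(.56,-.10,.375,1.0),(.48,.03,.375,-.05),(.49,.034,.2,-.05)],.5,vmax=.055,dec=1)
E
```

```text
1 -1.6 -0.6 0.155 0.5; 0.7 -1.7 -0.5 0.155 0.5; 0.5 -1.8 -0.6 0.155 0.5; 0.9 -2 0 0.15 0.5; 0.7 -2.1 0 0.15 0.5; 0.3 -2.1 0 0.15 0.5; 0 -2.2 0 0.15 0.5; -0.3 -2.2 0 0.15 0.5
-0.6 -2.1 0 0.15 0.5; -1 -1.9 0 0.15 0.5; 0.2 -0.1 4.4 -0 0.5; 0.3 -0.1 4.4 -0 0.5; 0.2 -0.1 4.4 -0 0.5; 0.3 -0.1 4.3 -0 0.5
end [0.49   0.0336 0.2002] -0.05140036963998809
```

carry_out --series "1 -1.6 -0.6 0.155 0; 0.7 -1.7 -0.5 0.155 0; 0.5 -1.8 -0.6 0.155 0; 0.9 -2 0 0.15 0; 0.7 -2.1 0 0.15 0; 0.3 -2.1 0 0.15 0; 0 -2.2 0 0.15 0; -0.3 -2.2 0 0.15 0.5"

```text
clock: 21.42
tcp_pos: [0.502, -0.0064, 0.375]
orientation: [-3.118, -0.381, 0.003]
contact_force: [0.9, 1.6, 0.1]
grip_width: 0.0171
```

carry_out --series "-0.6 -2.1 0 0.15 0.5; -1 -1.9 0 0.15 0.5; 0.2 -0.1 4.4 0 0.5; 0.3 -0.1 4.4 0 0.5; 0.2 -0.1 4.4 0 0.5; 0.3 -0.1 4.3 0 0.5; 0 0 0 0 0.5"

```text
clock: 22.3
tcp_pos: [0.4875, 0.033, 0.1979]
orientation: [3.14, -0.08, -0.013]
contact_force: [-0.2, -0.5, -0.1]
grip_width: 0.0427
```

```bash
python3 look.py 13 wrist
```

```text
22.3 [0.487 0.033 0.198] -0.05087463093541697 [-0.211 -0.455 -0.095] 0.04273310516594867
wrist pot_a [276.  40.] 0.84 [0.62  0.029]
wrist pot_a [ 43. 357.] 0.74 [0.28  0.338]
wrist pot_a [  1. 159.] 0.71 [0.526 0.313]
wrist handle_a [275. 166.] 0.84 [0.511 0.036]
wrist handle_a [ 60. 255.] 0.78 [0.432 0.256]
```

View pics/wrist_13.png

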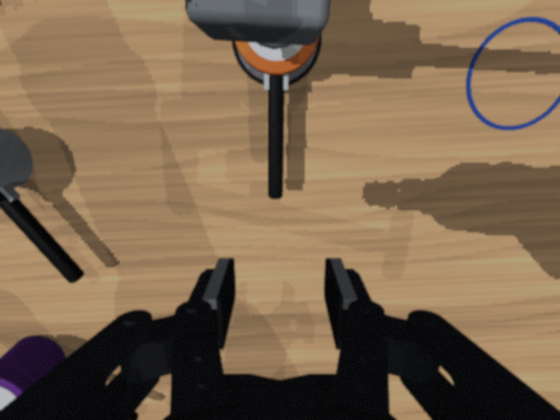

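```bash
python3 - <<'E'
from h import *
plan([(.507,.035,.0235,-.05)],.5,vmax=.045,dec=2)
E
```

```text
0.31 -0.04 3.59 -0 0.5; 0.31 -0.04 3.59 -0 0.5; 0.31 -0.05 3.59 -0 0.5; 0.31 -0.04 3.59 -0 0.5; 0.31 -0.05 3.59 -0 0.5
end [0.50702666 0.03501477 0.02348126] -0.05141918659005669
```

carry_out --series "0.6 0 4.5 0 0.5; 0.6 0 4.5 0 0.5; 0.3 0 4.4 0 0.5; 0 -0.1 3 0 0.5; 0 0 1 0 0.5; 0 0 0 0 0.5; 0 0 0 0 0.5"

```text
clock: 23.38
tcp_pos: [0.5068, 0.0337, 0.0289]
orientation: [-3.14, 0.081, -0.004]
contact_force: [-0.4, -0.6, -0.3]
grip_width: 0.0424
```

carry_out --series "0 0 0 0 0; 0 0 0 0 0; 0 0 0 0 0; 0 0 0 0 0; 0 0 0 0 0" --grip_force 50

```text
clock: 24.0
tcp_pos: [0.5058, 0.0338, 0.0275]
orientation: [-3.14, 0.08, -0.001]
contact_force: [-0.3, 0.4, 4.9]
grip_width: 0.0126
```

```bash
python3 look.py 14 wrist; python3 - <<'E'
from h import *
a=grab("scene")
E
```

```text
24.0 [0.506 0.034 0.028] -0.05111003698165783 [-0.298  0.365  4.911] 0.012611597361335112
wrist pot_a [276.  20.] 0.94 [0.62  0.029]
wrist handle_a [279. 282.] 0.81 [0.509 0.034]
```

View pics/wrist_14.png

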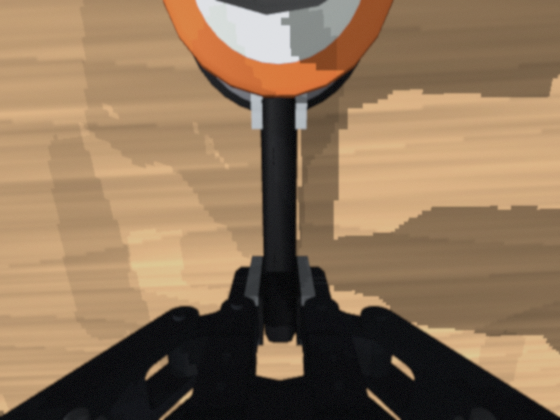

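```bash
cat >> h.py <<'E'
def potplan(pts,L,z,grip=0,vmax=.022,dec=2):
    plan([(x-L*np.cos(a),y-L*np.sin(a),z,a) for x,y,a in pts],grip,vmax,dec=dec)
E
python3 - <<'E'
from h import *
potplan([(.59,-.08,-.15),(.56,-.2,-.3),(.53,-.32,-.42),(.518,-.423,-.5)],.115,.0275,vmax=.025,dec=2)
E
```

```text
-0.49 1.96 -0 0.02 0; -0.45 1.97 -0 0.02 0; -0.41 1.98 -0 0.02 0; -0.38 1.98 -0 0.02 0; -0.33 1.99 -0 0.02 0; -0.21 2.12 -0 0.03 0; -0.14 2.13 -0 0.03 0; -0.08 2.13 -0 0.03 0
-0.02 2.13 -0 0.03 0; 0.05 2.12 -0 0.03 0; 0.16 2.2 -0 0.024 0; 0.21 2.19 -0 0.024 0; 0.26 2.18 -0 0.024 0; 0.31 2.18 -0 0.024 0; 0.36 2.17 -0 0.024 0; 0.79 2.24 -0 0.02 0
0.83 2.23 -0 0.02 0; 0.88 2.21 -0 0.02 0; 0.92 2.19 -0 0.02 0
end [ 0.41709911 -0.36786671  0.02745078] -0.5009781925710113
```

carry_out --series "-0.49 1.96 0 0.02 0; -0.45 1.97 0 0.02 0; -0.41 1.98 0 0.02 0; -0.38 1.98 0 0.02 0; -0.33 1.99 0 0.02 0; -0.21 2.12 0 0.03 0; -0.14 2.13 0 0.03 0; -0.08 2.13 0 0.03 0"

```text
clock: 25.25
tcp_pos: [0.4595, -0.1262, 0.0273]
orientation: [-3.118, 0.381, 0.0]
contact_force: [0.9, 3.2, 4.5]
grip_width: 0.0127
```

```bash
python3 look.py 15 wrist side
```

```text
25.25 [ 0.46  -0.126  0.027] -0.24292682963947837 [0.87  3.158 4.493] 0.012675215593827316
wrist pot_a [278.  17.] 0.69 [ 0.572 -0.153]
wrist handle_a [278. 281.] 0.82 [ 0.463 -0.126]
side pot_a [225. 135.] 0.79 [0.531 0.55 ]
side pot_a [332. 294.] 0.77 [ 0.576 -0.155]
side pot_a [174. 197.] 0.59 [0.285 0.352]
side handle_a [238. 152.] 0.76 [0.531 0.425]
side handle_a [160. 219.] 0.62 [0.22  0.256]
side handle_a [287. 299.] 0.58 [ 0.449 -0.135]
side press_spot [316. 241.] 0.67 [0.616 0.022]
side press_spot [347. 215.] 0.22 [0.746 0.071]
```

View pics/side_15.png

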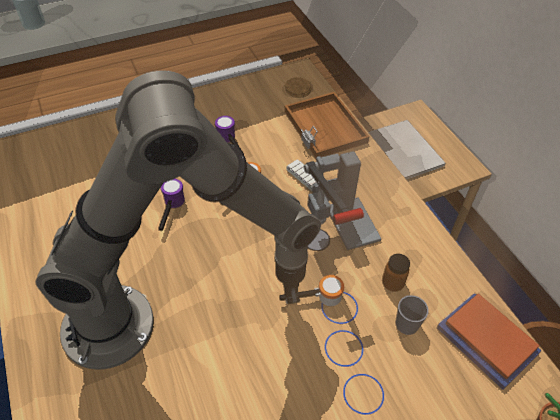

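carry_out --series "0 2.1 0 0.03 0; 0.05 2.1 0 0.03 0; 0.16 2.2 0 0.024 0; 0.21 2.2 0 0.024 0; 0.26 2.2 0 0.024 0; 0.31 2.2 0 0.024 0; 0.36 2.2 0 0.024 0; 0 0 0 0 0"

```text
clock: 26.65
tcp_pos: [0.4231, -0.2761, 0.0272]
orientation: [3.069, -0.664, -0.001]
contact_force: [0.2, -2.0, 5.1]
grip_width: 0.0126
```

```bash
python3 look.py 16 wrist scene;python3 - <<'E'
from h import *
potplan([(.518,-.423,-.5)],.115,.0275,vmax=.025,dec=2)
E
```

```text
26.65 [ 0.423 -0.276  0.027] -0.4258812401123186 [ 0.178 -1.952  5.051] 0.0125919547298159
wrist pot_a [278.  18.] 0.77 [ 0.528 -0.323]
wrist handle_a [279. 279.] 0.7 [ 0.428 -0.278]
scene pot_a [345. 254.] 0.95 [0.518 0.309]
scene pot_a [369. 202.] 0.8 [0.285 0.334]
scene pot_a [182. 197.] 0.68 [ 0.514 -0.322]
scene pot_a [409. 281.] 0.56 [0.536 0.542]
scene handle_a [352. 179.] 0.95 [0.23  0.246]
scene handle_a [338. 225.] 0.83 [0.436 0.255]
scene handle_a [380. 264.] 0.69 [0.526 0.429]
scene handle_a [204. 175.] 0.59 [ 0.417 -0.275]
scene press_spot [258. 252.] 0.79 [0.621 0.024]
0.81 2.21 -0.01 0.02 0; 0.85 2.2 -0.01 0.02 0; 0.89 2.18 -0 0.02 0; 0.93 2.16 -0.01 0.02 0
end [ 0.41706018 -0.36782114  0.02754734] -0.5019788994162206
```

View pics/wrist_16.png

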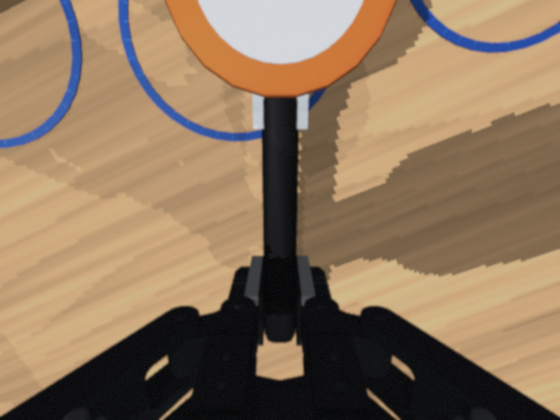

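carry_out --series "0.81 2.21 0 0.02 0; 0.85 2.2 0 0.02 0; 0.89 2.2 0 0.02 0; 0.93 2.2 0 0.02 0; 0 0 0 0 0; 0 0 0 0 0"

```text
clock: 27.8
tcp_pos: [0.4182, -0.3679, 0.0274]
orientation: [-3.044, 0.778, -0.002]
contact_force: [1.0, -3.1, 3.4]
grip_width: 0.0129
```

```bash
python3 look.py 17 wrist scene side; python3 - <<'E'
import cv2
a=cv2.imread("pics/scene_17.png")[165:235,130:240]; b=cv2.imread("pics/side_17.png")[330:420,300:410]
cv2.imwrite("pics/z17.png",cv2.hconcat([cv2.resize(a,(390,280)),cv2.resize(b,(390,280))]))
E
```

```text
27.8 [ 0.418 -0.368  0.027] -0.5006012737692674 [ 0.985 -3.111  3.401] 0.012864048234588287
wrist pot_a [283.  19.] 0.87 [ 0.518 -0.424]
wrist handle_a [278. 283.] 0.73 [ 0.421 -0.368]
scene pot_a [156. 190.] 0.86 [ 0.52  -0.426]
scene pot_a [412. 280.] 0.83 [0.528 0.551]
scene pot_a [370. 202.] 0.8 [0.285 0.334]
scene pot_a [339. 258.] 0.75 [0.54  0.295]
scene handle_a [354. 174.] 0.94 [0.207 0.245]
scene handle_a [182. 170.] 0.87 [ 0.425 -0.358]
scene handle_a [341. 222.] 0.73 [0.421 0.26 ]
scene handle_a [381. 266.] 0.61 [0.534 0.435]
scene press_spot [258. 251.] 0.69 [0.616 0.024]
side pot_a [249. 184.] 0.97 [0.52  0.305]
side pot_a [228. 136.] 0.89 [0.537 0.542]
side pot_a [363. 393.] 0.85 [ 0.519 -0.424]
side handle_a [240. 152.] 0.91 [0.536 0.424]
side handle_a [225. 196.] 0.82 [0.426 0.262]
side handle_a [315. 384.] 0.71 [ 0.415 -0.369]
side press_spot [344. 351.] 0.23 [ 0.528 -0.312]
```

View pics/wrist_17.png

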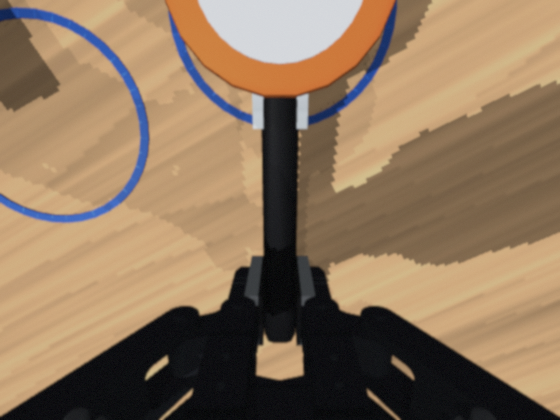

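View pics/z17.png

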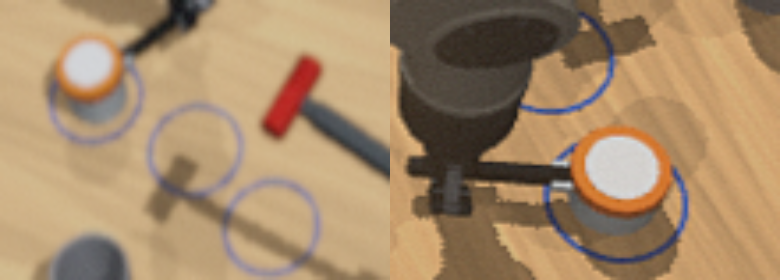

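The pot is centred in the far ring, so I'm releasing it.

carry_out --series "0 0 0 0 0.5; 0 0 0 0 0.5; 0 0 0 0 0.5; 0 0 -1.5 0 0.5; 0 0 -5 0 0.5; 0 0 -6 0 0.5; 0 0 -6 0 0.5; 0 0 -6 0 0.5"

```text
clock: 29.4
tcp_pos: [0.4171, -0.3675, 0.2754]
orientation: [3.043, -0.778, 0.001]
contact_force: [0.4, -1.0, -0.0]
grip_width: 0.0424
```

```bash
python3 look.py 18 wrist side; python3 - <<'E'
from h import *
def arc(R,th,z,ps): return (R*np.cos(th),R*np.sin(th),z,ps)
plan([arc(.5,-.5,.28,-.3),arc(.46,-.2,.28,0),arc(.45,.2,.28,.3),(.42,.235,.24,.46)],.6,vmax=.055,dec=1)
E
```

```text
29.4 [ 0.417 -0.368  0.275] -0.5007637250475594 [ 0.354 -1.012 -0.015] 0.04235845132370375
wrist handle_a [277. 172.] 0.91 [ 0.422 -0.367]
side pot_a [363. 394.] 0.91 [ 0.516 -0.427]
side pot_a [226. 135.] 0.77 [0.534 0.551]
side pot_a [252. 182.] 0.59 [0.534 0.314]
side handle_a [242. 152.] 0.97 [0.542 0.419]
side handle_a [316. 385.] 0.74 [ 0.418 -0.372]
side handle_a [160. 217.] 0.57 [0.222 0.263]
-1.4 -4.1 -0.3 -0.067 0.6; -1.1 -4.2 -0.3 -0.067 0.6; -0.9 -4.2 -0.3 -0.067 0.6; -1.1 -4.8 -0 -0.1 0.6; -0.6 -4.9 -0 -0.1 0.6; -0 -5 -0 -0.1 0.6; -0.2 -4.5 -0 -0.075 0.6; 0.1 -4.5 -0 -0.075 0.6
0.4 -4.5 -0 -0.075 0.6; 0.8 -4.5 -0 -0.075 0.6; 0.7 -4.9 1.3 -0.053 0.6; 1 -4.8 1.3 -0.053 0.6; 1.3 -4.7 1.4 -0.053 0.6
end [0.41996267 0.2348411  0.23985906] 0.458857339823921
```

View pics/side_18.png

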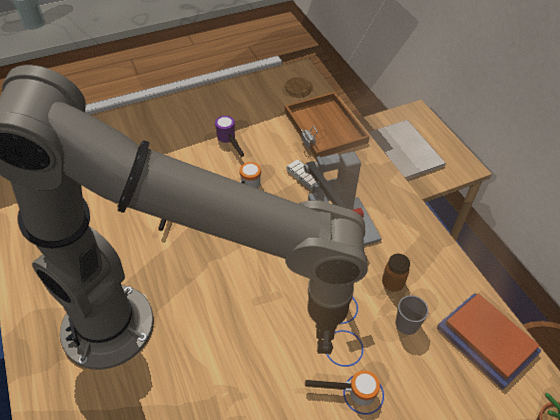

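carry_out --series "-1.4 -4.1 -0.3 -0.067 0.6; -1.1 -4.2 -0.3 -0.067 0.6; -0.9 -4.2 -0.3 -0.067 0.6; -1.1 -4.8 0 -0.1 0.6; -0.6 -4.9 0 -0.1 0.6; 0 -5 0 -0.1 0.6; -0.2 -4.5 0 -0.075 0.6; 0.1 -4.5 0 -0.075 0.6"

```text
clock: 30.8
tcp_pos: [0.4465, 0.0007, 0.281]
orientation: [3.132, 0.244, -0.001]
contact_force: [0.5, 0.3, -0.2]
grip_width: 0.0513
```

carry_out --series "0.4 -4.5 0 -0.075 0.6; 0.8 -4.5 0 -0.075 0.6; 0.7 -4.9 1.3 -0.053 0.6; 1 -4.8 1.3 -0.053 0.6; 1.3 -4.7 1.4 -0.053 0.6; 0 0 0 0 0.6; 0 0 0 0 0.6"

```text
clock: 31.68
tcp_pos: [0.42, 0.2345, 0.241]
orientation: [3.058, 0.717, -0.002]
contact_force: [0.9, -0.1, 0.4]
grip_width: 0.0511
```

```bash
python3 look.py 19 wrist side
```

```text
31.675 [0.42  0.235 0.241] 0.4608245065051486 [ 0.911 -0.091  0.388] 0.051050880046627764
wrist pot_a [158. 234.] 0.61 [0.288 0.335]
wrist handle_a [263. 163.] 0.86 [0.43  0.258]
wrist press_spot [534.  92.] 0.57 [0.623 0.029]
side pot_a [177. 196.] 0.94 [0.295 0.349]
side pot_a [364. 394.] 0.62 [ 0.52  -0.428]
side pot_a [348. 216.] 0.54 [0.748 0.067]
side pot_a [308. 177.] 0.41 [0.708 0.261]
side handle_a [226. 196.] 0.79 [0.429 0.263]
side handle_a [318. 386.] 0.6 [ 0.419 -0.375]
side handle_a [160. 217.] 0.55 [0.223 0.264]
side handle_a [240. 152.] 0.47 [0.536 0.423]
side handle_a [337. 306.] 0.16 [ 0.56  -0.208]
side press_spot [317. 240.] 0.93 [0.62  0.025]
```

View pics/wrist_19.png

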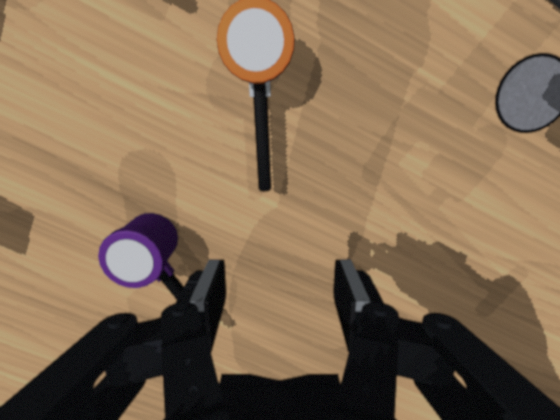

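View pics/side_19.png

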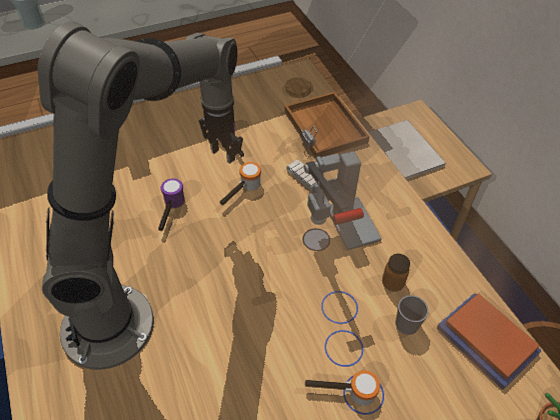

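```bash
python3 - <<'E'
from h import *
np.set_printoptions(precision=3,suppress=True)
f=grab("wrist")
e=ray(f,(264.5,190),.038);s=ray(f,(260,90),.038);l=ray(f,(255.5,40),.067)
print(e,s,l, np.arctan2(*(s-e)[1::-1]),np.arctan2(*(l-e)[1::-1]),np.hypot(*(l-e)[:2]))
E
```

```text
[0.407 0.244 0.038] [0.495 0.29  0.038] [0.529 0.309 0.067] 0.48782376818014234 0.4903775327374302 0.1387286794053087
```

```bash
python3 - <<'E'
from h import *
plan([(.4275,.254,.07,.49),(.4275,.254,.025,.49)],.6,vmax=.045,dec=1)
E
```

```text
0.4 -0.4 4.3 -0.008 0.6; 0.4 -0.4 4.3 -0.008 0.6; 0.3 -0.4 4.3 -0.008 0.6; 0.4 -0.3 4.2 -0.008 0.6; -0 -0 2.3 -0 0.6; -0 -0 2.2 -0 0.6
end [0.42769673 0.25398581 0.0254078 ] 0.4897687108910542
```

carry_out --series "0.4 -0.4 4.3 -0.008 0.6; 0.4 -0.4 4.3 -0.008 0.6; 0.3 -0.4 4.3 -0.008 0.6; 0.4 -0.3 4.2 -0.008 0.6; 0 0 0 0 0.6; 0 0 0 0 0.6"

```text
clock: 32.88
tcp_pos: [0.428, 0.255, 0.0715]
orientation: [-3.047, -0.763, -0.002]
contact_force: [-0.1, 0.9, 0.8]
grip_width: 0.0514
```

```bash
python3 look.py 20 wrist
```

```text
32.875 [0.428 0.255 0.072] 0.490610983017147 [-0.094  0.854  0.824] 0.051408364883062635
wrist pot_a [ 92. 334.] 0.57 [0.286 0.338]
wrist handle_a [277. 242.] 0.77 [0.431 0.258]
```

View pics/wrist_20.png

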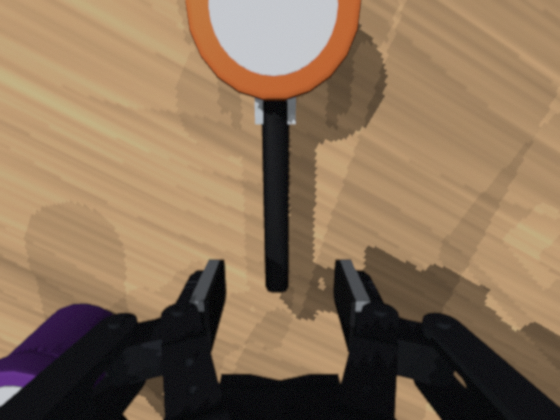

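carry_out --series "0 0 2.3 0 0.6; 0 0 2.4 0 0.6; 0 0 0 0 0.6; 0 0 0 0 0; 0 0 0 0 0; 0 0 0 0 0; 0 0 0 0 0; 0 0 0 0 0" --grip_force 50

```text
clock: 34.08
tcp_pos: [0.4279, 0.2549, 0.0237]
orientation: [-3.047, -0.763, -0.002]
contact_force: [0.1, 1.0, 3.9]
grip_width: 0.0131
```

```bash
python3 look.py 21 wrist; python3 - <<'E'
from h import *
potplan([(.575,.17,.25),(.6215,.028,-.05)],.115,r.get_obs()["tcp_pos"][2],vmax=.02,dec=2)
E
```

```text
34.075 [0.428 0.255 0.024] 0.4908350192131041 [0.081 0.954 3.866] 0.013083968849305508
wrist pot_a [ 50. 390.] 0.79 [0.283 0.337]
wrist pot_a [278.  18.] 0.78 [0.528 0.309]
wrist handle_a [280. 289.] 0.59 [0.43  0.255]
-0.36 1.95 -0 0.04 0; -0.29 1.96 -0 0.04 0; -0.21 1.97 -0 0.04 0; -0.13 1.97 -0 0.04 0; -0.05 1.98 -0 0.04 0; 0.03 1.98 -0 0.04 0; 0.25 1.92 -0 0.05 0; 0.35 1.9 -0 0.05 0
0.44 1.89 -0 0.05 0; 0.53 1.86 -0 0.05 0; 0.63 1.83 -0 0.05 0; 0.71 1.8 -0 0.05 0
end [0.50662907 0.03371745 0.0235335 ] -0.04902850956868232
```

View pics/wrist_21.png

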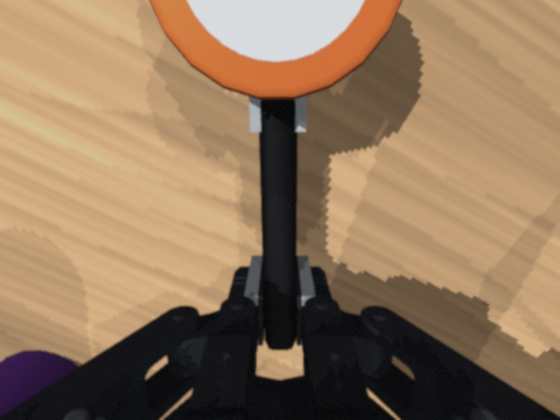

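carry_out --series "-0.36 1.95 0 0.04 0; -0.29 1.96 0 0.04 0; -0.21 1.97 0 0.04 0; -0.13 1.97 0 0.04 0; -0.05 1.98 0 0.04 0; 0.03 1.98 0 0.04 0; 0.25 1.92 0 0.05 0; 0.35 1.9 0 0.05 0"

```text
clock: 35.28
tcp_pos: [0.4778, 0.104, 0.0233]
orientation: [-3.133, -0.232, 0.0]
contact_force: [-1.5, 3.8, 5.5]
grip_width: 0.0128
```

```bash
python3 look.py 22 wrist; python3 - <<'E'
from h import *
potplan([(.6215,.028,-.05)],.115,r.get_obs()["tcp_pos"][2],vmax=.02,dec=2)
E
```

```text
35.275 [0.478 0.104 0.023] 0.1475483312847051 [-1.55   3.803  5.464] 0.012832285561253836
wrist pot_a [274.  19.] 0.75 [0.59  0.123]
wrist handle_a [280. 283.] 0.6 [0.483 0.105]
0.45 1.78 -0 0.049 0; 0.53 1.76 -0 0.049 0; 0.62 1.73 -0 0.049 0; 0.69 1.69 -0 0.049 0
end [0.5066012  0.03373591 0.02328993] -0.05157231704291093
```

View pics/wrist_22.png

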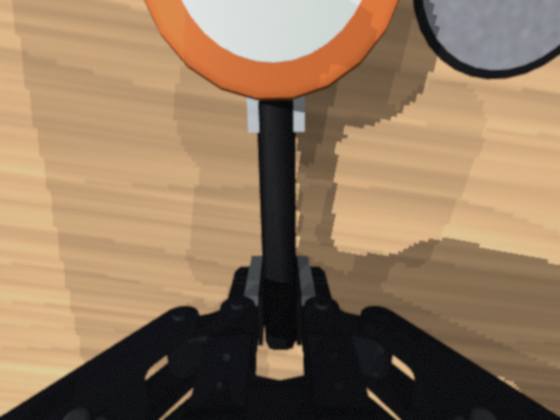

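carry_out --series "0.45 1.8 0 0.049 0; 0.53 1.8 0 0.049 0; 0.62 1.8 0 0.049 0; 0.69 1.5 0 0.049 0; 0 0 0 0 0; 0 0 0 0 0"

```text
clock: 36.22
tcp_pos: [0.5068, 0.0349, 0.0233]
orientation: [3.138, -0.079, 0.0]
contact_force: [1.9, -2.7, 4.5]
grip_width: 0.0134
```

```bash
python3 look.py 23 wrist side; python3 l2.py z23
```

```text
36.225 [0.507 0.035 0.023] -0.05048595831182227 [ 1.94  -2.736  4.532] 0.013395653400616459
wrist pot_a [277.  16.] 0.91 [0.622 0.03 ]
wrist handle_a [278. 284.] 0.7 [0.511 0.035]
side pot_a [315. 243.] 0.98 [0.612 0.017]
side pot_a [174. 199.] 0.69 [0.283 0.343]
side pot_a [364. 390.] 0.65 [ 0.525 -0.418]
side pot_a [315. 386.] 0.26 [ 0.421 -0.362]
side handle_a [282. 241.] 0.89 [0.514 0.041]
side handle_a [317. 386.] 0.76 [ 0.417 -0.376]
side handle_a [161. 222.] 0.61 [0.219 0.247]
side handle_a [308. 176.] 0.59 [0.694 0.239]
side press_spot [316. 239.] 0.95 [0.62  0.028]
[0.5058 0.0373 0.0232] -0.0463982042770888 [ 1.4998 -4.5486  5.2804]
```

View pics/wrist_23.png

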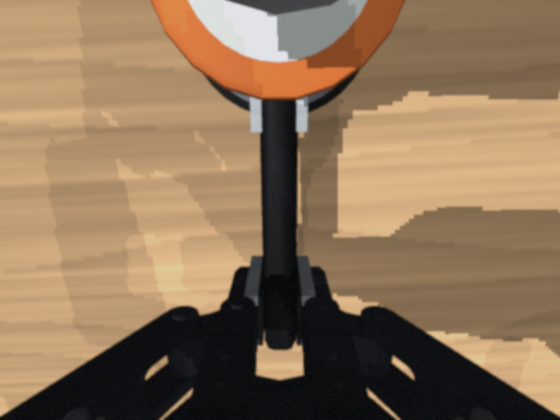

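View pics/z23.png

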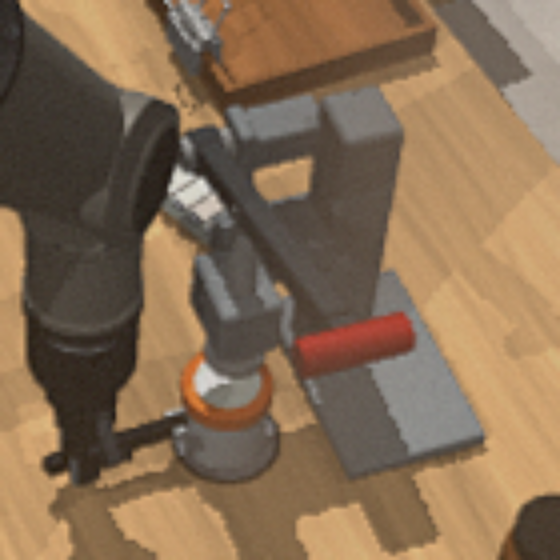

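carry_out --series "0 0.25 0 0 0; 0 0 0 0 0; 0 0 0 0 0.5; 0 0 0 0 0.5; 0 0 0 0 0.5; 0 0 -1.5 0 0.5; 0 0 -5 0 0.5; 0 0 -6 0 0.3"

```text
clock: 37.67
tcp_pos: [0.505, 0.0357, 0.1498]
orientation: [-3.14, 0.07, 0.003]
contact_force: [1.4, -0.8, -0.1]
grip_width: 0.0264
```

carry_out --series "0 0 -6 0 0; -1 0 -6 0 0; 0 0 0 0 0"

```text
clock: 38.05
tcp_pos: [0.4978, 0.0374, 0.2739]
orientation: [3.14, -0.07, 0.015]
contact_force: [0.1, -0.8, -0.1]
grip_width: -0.0003
```

```bash
python3 look.py 24 wrist; python3 - <<'E'
from h import *
plan([(.48,.02,.38,.05),(.5,-.02,.38,.5),(.603,-.131,.38,1.461)],0,vmax=.05,dec=1)
E
```

```text
38.05 [0.498 0.037 0.274] -0.04460883793304261 [ 0.063 -0.758 -0.133] -0.00034525332530945766
wrist pot_a [ 81. 327.] 0.81 [0.281 0.338]
wrist pot_a [269.  99.] 0.69 [0.585 0.046]
wrist handle_a [266. 193.] 0.84 [0.48  0.054]
-0.5 0.5 -3.8 -0.032 0; -0.5 0.6 -3.7 -0.032 0; -0.5 0.5 -3.8 -0.032 0; 0.6 1.4 0 -0.15 0; 0.4 1.4 0 -0.15 0; 0.2 1.5 0 -0.15 0; 0.6 2.4 0 -0.16 0; 0.2 2.5 0 -0.16 0
-0.2 2.5 0 -0.16 0; -0.6 2.5 0 -0.16 0; -0.9 2.3 0 -0.16 0; -1.4 2.2 0 -0.16 0
end [ 0.60286827 -0.13129801  0.38036834] 1.460693057054365
```

View pics/wrist_24.png

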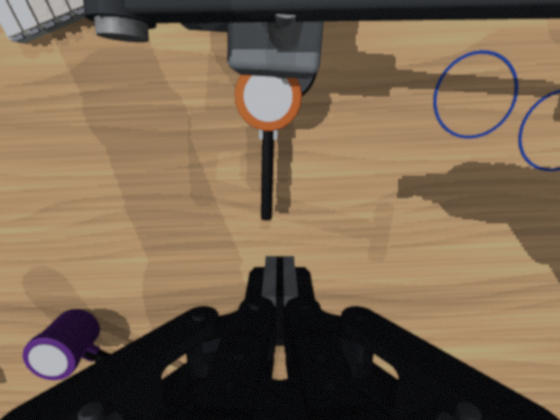

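The pot was knocked off the spot: its lid is at (268,96), and the spot's rim shows at (305,75). I'm measuring it again and will re-grip.

```bash
python3 - <<'E'
from h import *
np.set_printoptions(precision=3,suppress=True)
f=grab("wrist")
e=ray(f,(266.5,219),.038);s=ray(f,(268,142),.038);l=ray(f,(268,96.5),.067)
print(e,s,l, np.arctan2(*(s-e)[1::-1]),np.arctan2(*(l-e)[1::-1]),np.hypot(*(l-e)[:2]))
a=np.arctan2(*(l-e)[1::-1]); t=(l[0]-.115*np.cos(a),l[1]-.115*np.sin(a)); print(t,a)
plan([(*t,.1,a),(*t,.07,a)],.5,vmax=.05,dec=1)
E
python3 look.py 25 side
```

```text
[0.445 0.053 0.038] [0.534 0.046 0.038] [0.58  0.043 0.067] -0.07522531048351787 -0.07532734100949107 0.13569219984512745
(np.float64(0.465784798658641), np.float64(0.05139541939370966)) -0.07532734100949107
-0.7 -0.4 4.2 0.008 0.5; -0.8 -0.3 4.2 0.008 0.5; -0.7 -0.3 4.2 0.008 0.5; -0.8 -0.4 4.1 0.008 0.5; 0 0 3 -0.002 0.5
end [0.466 0.051 0.07 ] -0.0751507330498506
38.3 [0.495 0.036 0.267] -0.04515073304985058 [ 0.111  0.83  -0.004] 4.7447807144146985e-05
side pot_a [171. 198.] 0.77 [0.275 0.35 ]
side pot_a [224. 133.] 0.71 [0.53  0.564]
side pot_a [363. 393.] 0.63 [ 0.518 -0.424]
side pot_a [302. 240.] 0.59 [0.581 0.04 ]
side handle_a [164. 219.] 0.97 [0.229 0.253]
side handle_a [242. 152.] 0.87 [0.542 0.422]
side handle_a [314. 384.] 0.65 [ 0.414 -0.368]
side handle_a [268. 242.] 0.64 [0.476 0.055]
side press_spot [317. 241.] 0.93 [0.619 0.022]
```

View pics/side_25.png

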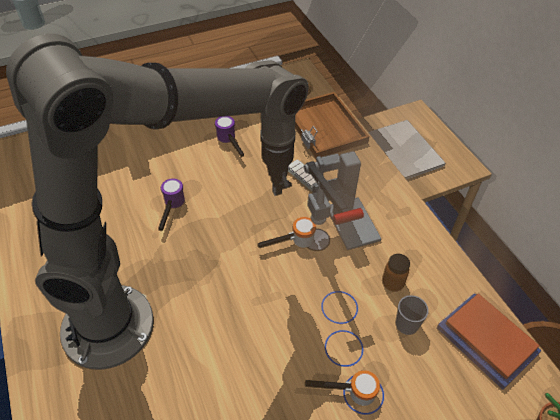

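carry_out --series "-0.7 -0.4 4.2 0.008 0.5; -0.8 -0.3 4.2 0.008 0.5; -0.7 -0.3 4.2 0.008 0.5; -0.8 -0.4 4.1 0.008 0.5; 0 0 3 0 0.5; 0 0 0 0 0.5; 0 0 0 0 0.5"

```text
clock: 39.38
tcp_pos: [0.4674, 0.0522, 0.072]
orientation: [-3.139, 0.121, -0.001]
contact_force: [0.7, -0.2, -0.3]
grip_width: 0.0427
```

```bash
python3 look.py 26 wrist
```

```text
39.375 [0.467 0.052 0.072] -0.07708395904600494 [ 0.652 -0.158 -0.35 ] 0.04268581007232371
wrist pot_a [276.  30.] 0.77 [0.586 0.045]
wrist handle_a [276. 230.] 0.83 [0.478 0.054]
```

View pics/wrist_26.png

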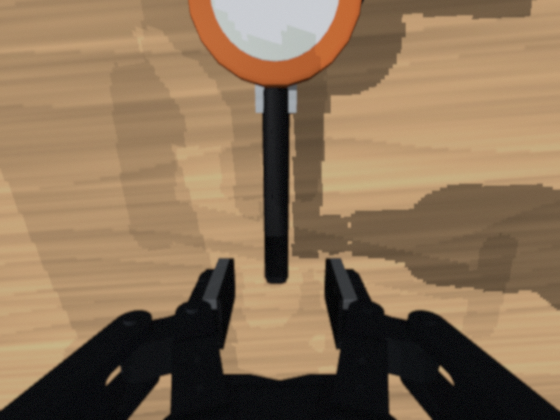

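carry_out --series "0.4 -0.15 2.4 0 0.5; 0 0 2.4 0 0.5; 0 0 0 0 0.5; 0 0 0 0 0; 0 0 0 0 0; 0 0 0 0 0; 0 0 0 0 0; 0 0 0 0 0" --grip_force 50

```text
clock: 40.58
tcp_pos: [0.4713, 0.0532, 0.0237]
orientation: [-3.139, 0.121, -0.002]
contact_force: [0.3, 1.0, 3.4]
grip_width: 0.013
```

```bash
python3 look.py 27 wrist; python3 - <<'E'
from h import *
potplan([(.6215,.028,-.05)],.115,r.get_obs()["tcp_pos"][2],vmax=.012,dec=2)
E
```

```text
40.575 [0.471 0.053 0.024] -0.07697649734730705 [0.26  1.04  3.386] 0.012968457292956459
wrist pot_a [277.  15.] 0.65 [0.586 0.045]
wrist handle_a [279. 281.] 0.57 [0.477 0.053]
0.92 0.42 -0 -0.007 0; 0.92 0.42 -0 -0.007 0; 0.91 0.43 -0 -0.007 0; 0.91 0.44 -0 -0.007 0
end [0.50663127 0.03370933 0.02353361] -0.04902843761220951
```

View pics/wrist_27.png

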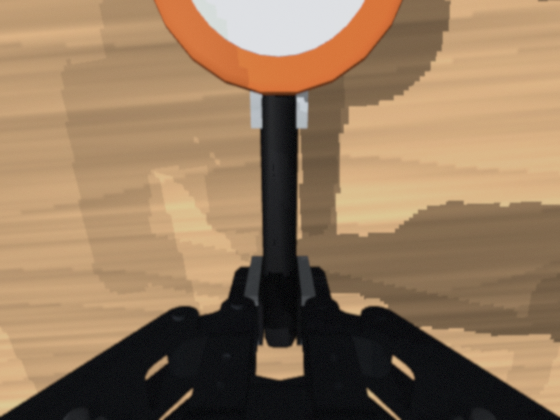

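carry_out --series "0.9 0.45 0 -0.007 0; 0.9 0.45 0 -0.007 0; 0.9 0.45 0 -0.007 0; 0.8 0.45 0 -0.007 0; 0 0 0 0 0; 0 0 0 0 0"

```text
clock: 41.52
tcp_pos: [0.5042, 0.0329, 0.0233]
orientation: [-3.141, 0.077, 0.001]
contact_force: [-2.2, 1.2, 6.5]
grip_width: 0.0132
```

```bash
python3 look.py 28 wrist side; python3 l2.py z28
```

```text
41.525 [0.504 0.033 0.023] -0.048752919122114075 [-2.182  1.24   6.496] 0.013234359299942433
wrist pot_a [276.  14.] 0.84 [0.62  0.029]
wrist handle_a [279. 284.] 0.69 [0.509 0.033]
side pot_a [360. 393.] 0.85 [ 0.513 -0.422]
side pot_a [315. 240.] 0.77 [0.617 0.027]
side pot_a [173. 198.] 0.59 [0.282 0.348]
side handle_a [317. 386.] 0.9 [ 0.419 -0.376]
side handle_a [280. 244.] 0.73 [0.506 0.035]
side handle_a [162. 220.] 0.6 [0.225 0.252]
side press_spot [318. 239.] 0.62 [0.625 0.026]
side press_spot [316. 384.] 0.37 [ 0.426 -0.359]
[0.5041 0.0329 0.0233] -0.04859527280951737 [-1.635   1.5632  6.0739]
```

View pics/wrist_28.png

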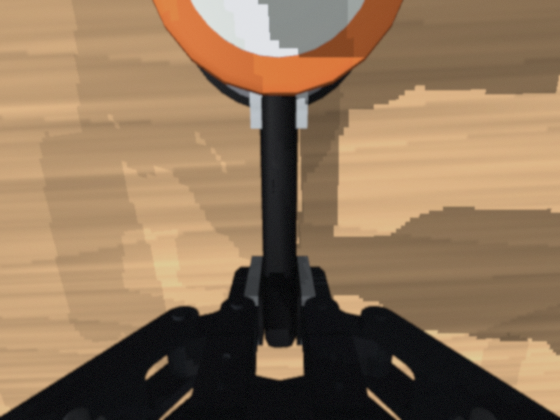

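View pics/z28.png

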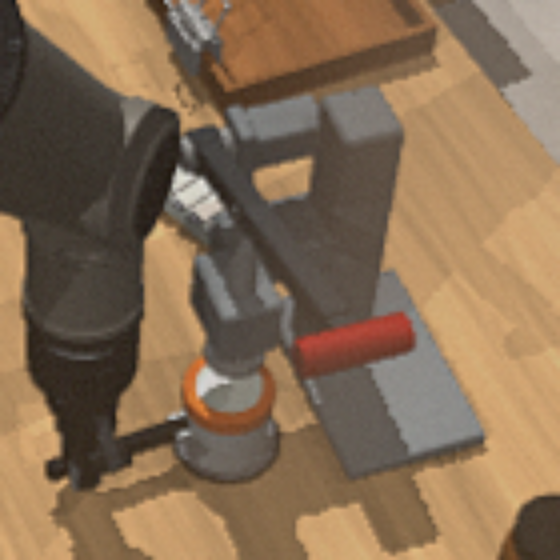

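carry_out --series "0.1 0 0 0 0; 0 0 0 0 0; 0 0 0 0 0.5; 0 0 0 0 0.5; 0 0 0 0 0.5; 0 0 0 0 0.5; 0 0 -2 0 0.5; 0 0 -5 0 0.5"

```text
clock: 42.98
tcp_pos: [0.5042, 0.0325, 0.0936]
orientation: [-3.141, 0.077, 0.006]
contact_force: [0.8, -0.4, 0.9]
grip_width: 0.0424
```

carry_out --series "0 0 -6 0 0.3; 0 0 -6 0 0; -1 0 -6 0 0; 0 0 0 0 0"

```text
clock: 43.48
tcp_pos: [0.4974, 0.0345, 0.2792]
orientation: [3.14, -0.076, 0.015]
contact_force: [-0.1, 0.6, -0.6]
grip_width: -0.0003
```

```bash
python3 look.py 29 wrist; python3 - <<'E'
from h import *
plan([(.48,.02,.38,.05),(.5,-.02,.38,.5),(.603,-.131,.38,1.461)],0,vmax=.05,dec=1)
E
```

```text
43.475 [0.497 0.035 0.279] -0.04847426719088514 [-0.083  0.555 -0.597] -0.00031252001400619794
wrist pot_a [280.  64.] 0.88 [0.622 0.028]
wrist pot_a [ 80. 323.] 0.66 [0.285 0.339]
wrist handle_a [284. 165.] 0.86 [0.511 0.029]
-0.5 0.5 -3.6 -0.033 0; -0.5 0.4 -3.6 -0.033 0; -0.4 0.4 -3.5 -0.033 0; 0.6 1.4 -0 -0.15 0; 0.4 1.4 -0 -0.15 0; 0.1 1.5 -0 -0.15 0; 0.6 2.4 -0 -0.16 0; 0.2 2.5 -0 -0.16 0
-0.2 2.5 -0 -0.16 0; -0.6 2.5 -0 -0.16 0; -0.9 2.4 -0 -0.16 0; -1.3 2.1 -0 -0.16 0
end [ 0.60267601 -0.13078338  0.37951872] 1.459799331801512
```

View pics/wrist_29.png

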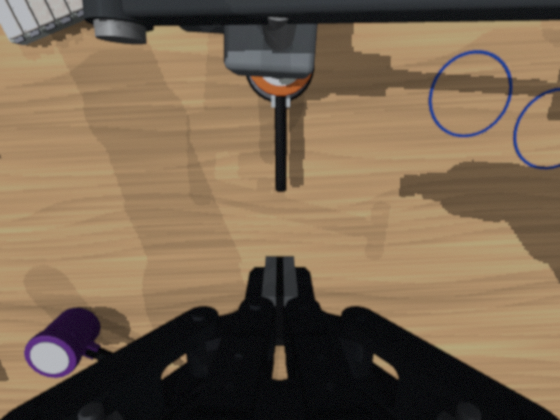

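The pot is on the spot. Now for the lever.

carry_out --series "-0.5 0.5 -3.6 -0.033 0; -0.5 0.4 -3.6 -0.033 0; -0.4 0.4 -3.5 -0.033 0; 0.6 1.4 0 -0.15 0; 0.4 1.4 0 -0.15 0; 0.1 1.5 0 -0.15 0; 0.6 2.4 0 -0.16 0; 0.2 2.5 0 -0.16 0"

```text
clock: 44.68
tcp_pos: [0.5343, -0.0572, 0.3787]
orientation: [-2.876, -1.26, 0.004]
contact_force: [-0.3, -0.0, 0.5]
grip_width: 0.0
```

carry_out --series "-0.2 2.5 0 -0.16 0; -0.6 2.5 0 -0.16 0; -0.9 2.4 0 -0.16 0; -1.3 2.1 0 -0.16 0; 0 0 0 0 0; 0 0 0 0 0"

```text
clock: 45.42
tcp_pos: [0.6029, -0.1294, 0.3792]
orientation: [-2.34, -2.092, 0.001]
contact_force: [-0.1, 0.4, -0.3]
grip_width: -0.0001
```

```bash
python3 l2.py z30; python3 - <<'E'
from h import *
p=psi(r.get_obs())
plan([(.604,-.131,.33,p),(.604,-.136,.28,p),(.604,-.140,.25,p),(.605,-.136,.203,p)],0,vmax=.025,dec=1)
E
```

```text
[ 0.6029 -0.1294  0.3792] 1.4588505169359314 [-0.1294  0.3674 -0.3193]
-0.1 0.1 2.5 -0 0; -0.1 0 2.5 -0 0; -0.2 0 2.5 -0 0; -0.3 0.1 2.5 -0 0; -0.2 0 1.5 -0 0; -0.2 0 1.5 -0 0; 0.2 0 2.3 -0 0; 0.2 0.1 2.4 -0 0
end [ 0.60514048 -0.13641099  0.20274309] 1.459600267733933
```

View pics/z30.png

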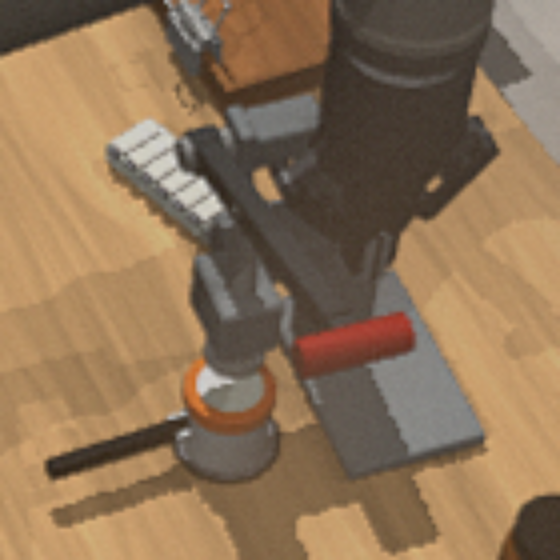

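carry_out --series "-0.1 0.1 2.5 0 0; -0.1 0 2.5 0 0; -0.2 0 2.5 0 0; -0.3 0 2.5 0 0; -0.2 0 1.5 0 0; -0.2 0 1.5 0 0; 0.2 0 1.5 0 0; 0 0 0 0 0"

```text
clock: 46.48
tcp_pos: [0.6034, -0.1402, 0.2359]
orientation: [2.341, 2.092, -0.002]
contact_force: [-1.9, -4.7, 7.2]
grip_width: -0.0002
```

```bash
python3 l2.py z31
```

```text
[ 0.6034 -0.1402  0.2359] 1.4587151484162815 [-1.8711 -4.7324  7.1589]
```

View pics/z31.png

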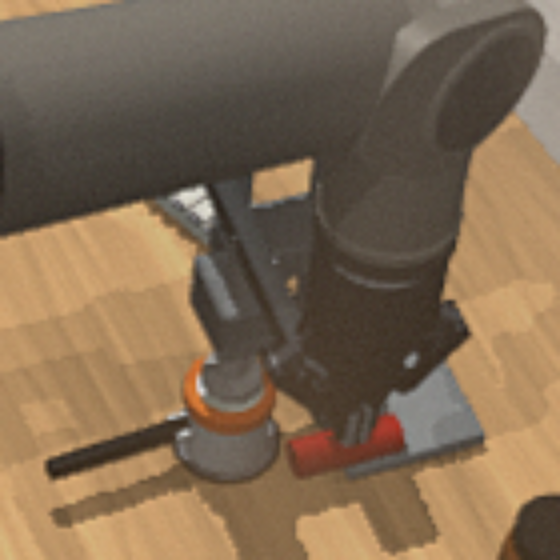

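carry_out --series "0.2 0 1.3 0 0; 0.1 0 1.3 0 0; 0.1 0 1 0 0; 0 0 0.4 0 0; 0 0 0 0 0; 0 0 0 0 0"

```text
clock: 47.28
tcp_pos: [0.6048, -0.1358, 0.1977]
orientation: [2.34, 2.091, 0.001]
contact_force: [-1.5, -3.9, 9.7]
grip_width: -0.0003
```

carry_out --series "0 0 0.4 0 0; 0 0 0 0 0; 0 0 0 0 0"

```text
clock: 47.65
tcp_pos: [0.605, -0.1357, 0.1966]
orientation: [2.339, 2.09, -0.0]
contact_force: [-9.8, -4.3, 29.0]
grip_width: 0.0001
```

carry_out --series "0 0 0.3 0 0; 0 0 0 0 0; 0 0 0 0 0"

```text
clock: 48.02
tcp_pos: [0.6051, -0.1356, 0.1958]
orientation: [2.338, 2.089, -0.001]
contact_force: [-15.9, -4.2, 44.9]
grip_width: -0.0003
```

```bash
python3 l2.py z32
```

```text
[ 0.6051 -0.1356  0.1958] 1.4583340844622228 [-15.8792  -4.1532  44.9266]
```

View pics/z32.png

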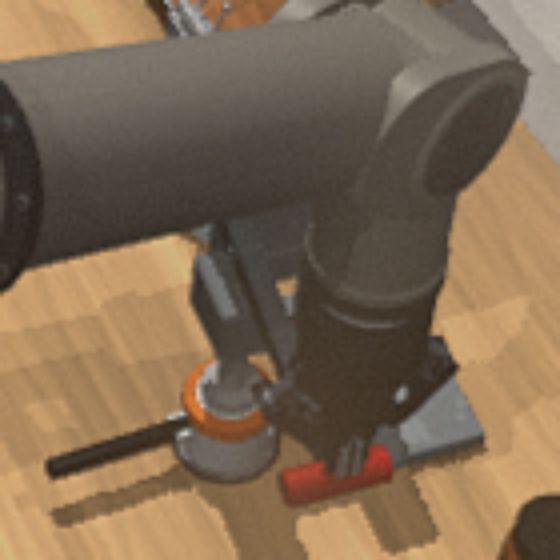

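carry_out --series "0 0 -1 0 0; 0 0 -2 0 0; 0 0 -2.5 0 0; 0 0 -2.5 0 0; 0 0 -2.5 0 0; 0 0 -2.5 0 0; 0 0 -2.5 0 0; 0 0 -2 0 0"

```text
clock: 49.08
tcp_pos: [0.6038, -0.1342, 0.3648]
orientation: [2.34, 2.096, 0.001]
contact_force: [0.2, -0.6, 0.1]
grip_width: 0.0003
```

```bash
python3 l2.py z33; python3 - <<'E'
from h import *
plan([(.56,-.10,.375,1.0),(.48,.03,.375,-.05),(.49,.034,.2,-.05)],.5,vmax=.055,dec=1)
E
```

```text
[ 0.6038 -0.1342  0.3648] 1.4607435524230037 [ 0.1918 -0.6238  0.1137]
1 -1.6 -0.3 0.154 0.5; 0.7 -1.7 -0.2 0.154 0.5; 0.4 -1.9 -0.3 0.154 0.5; 0.9 -2 0 0.15 0.5; 0.6 -2.1 0 0.15 0.5; 0.3 -2.1 0 0.15 0.5; 0 -2.2 0 0.15 0.5; -0.3 -2.2 0 0.15 0.5
-0.6 -2.1 0 0.15 0.5; -0.9 -1.9 0 0.15 0.5; 0.2 -0.1 4.4 -0 0.5; 0.3 -0.1 4.4 -0 0.5; 0.2 -0.1 4.4 -0 0.5; 0.3 -0.2 4.3 -0 0.5
end [0.4903999  0.03408564 0.20041557] -0.05149662020959403
```

View pics/z33.png

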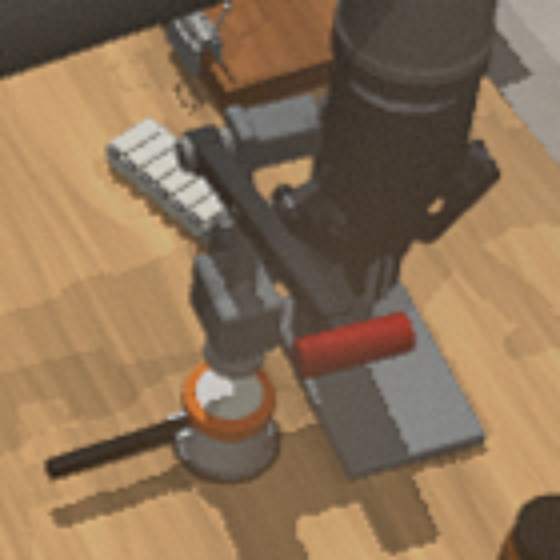

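The lever is back up and the lid sits lower, with its orange band bottom at 440 against 432 before. I'm going back to the handle.

carry_out --series "1 -1.6 -0.3 0.154 0; 0.7 -1.7 -0.2 0.154 0; 0.4 -1.9 -0.3 0.154 0; 0.9 -2 0 0.15 0; 0.6 -2.1 0 0.15 0; 0.3 -2.1 0 0.15 0; 0 -2.2 0 0.15 0; -0.3 -2.2 0 0.15 0.5"

```text
clock: 50.12
tcp_pos: [0.5003, -0.0075, 0.3708]
orientation: [-3.118, -0.381, 0.001]
contact_force: [-0.4, 0.3, 0.1]
grip_width: 0.0171
```

carry_out --series "-0.6 -2.1 0 0.15 0.5; -0.9 -1.9 0 0.15 0.5; 0.2 -0.1 4.4 0 0.5; 0.3 -0.1 4.4 0 0.5; 0.2 -0.1 4.4 0 0.5; 0.3 -0.2 4.3 0 0.5; 0 0 0 0 0.5"

```text
clock: 51.0
tcp_pos: [0.4871, 0.0329, 0.1936]
orientation: [-3.14, 0.081, 0.011]
contact_force: [-0.1, 0.7, 0.8]
grip_width: 0.0426
```

```bash
python3 look.py 34 wrist side
```

```text
51.0 [0.487 0.033 0.194] -0.05125884631612266 [-0.084  0.709  0.828] 0.04264899231233657
wrist pot_a [277.  39.] 0.81 [0.62  0.029]
wrist handle_a [280. 168.] 0.76 [0.509 0.031]
side pot_a [318. 235.] 0.85 [0.63  0.038]
side pot_a [362. 394.] 0.78 [ 0.516 -0.425]
side pot_a [172. 197.] 0.56 [0.279 0.353]
side pot_a [345. 348.] 0.5 [ 0.533 -0.307]
side pot_a [225. 135.] 0.47 [0.531 0.551]
side handle_a [316. 386.] 0.86 [ 0.416 -0.375]
side handle_a [279. 245.] 0.77 [0.503 0.031]
side handle_a [159. 220.] 0.67 [0.215 0.254]
side handle_a [240. 152.] 0.65 [0.535 0.423]
side press_spot [318. 240.] 0.91 [0.623 0.022]
```

View pics/wrist_34.png

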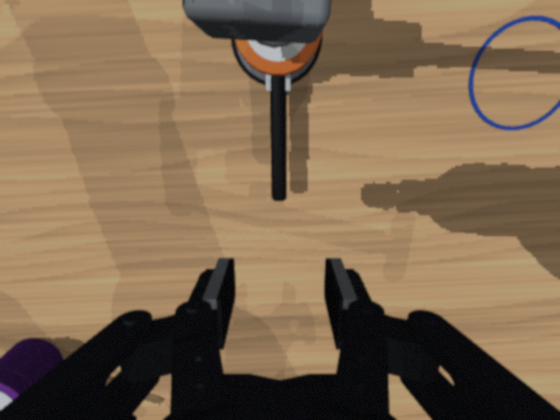

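View pics/side_34.png

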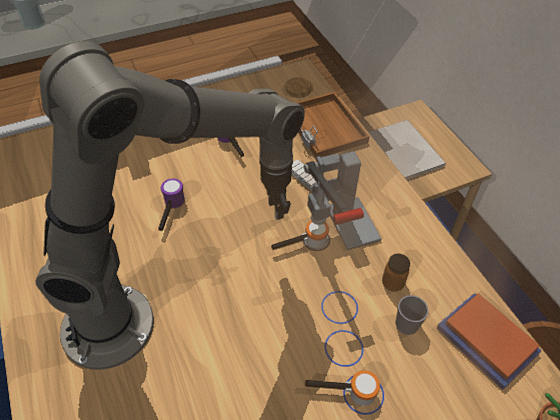

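carry_out --series "0.7 0 4.5 -0.01 0.5; 0.7 0.1 4.5 -0.01 0.5; 0.4 0.1 4.4 0 0.5; 0 0 2.6 0 0.5; 0 0 0.8 0 0.5; 0 0 0 0 0.5; 0 0 0 0 0.5"

```text
clock: 52.28
tcp_pos: [0.5087, 0.0302, 0.0296]
orientation: [-3.141, 0.051, -0.004]
contact_force: [1.0, 1.2, -0.2]
grip_width: 0.0423
```

carry_out --series "0 0 0 0 0; 0 0 0 0 0; 0 0 0 0 0; 0 0 0 0 0; 0 0 0 0 0" --grip_force 50

```text
clock: 52.9
tcp_pos: [0.5079, 0.0302, 0.0285]
orientation: [-3.141, 0.05, -0.001]
contact_force: [0.2, -0.7, 3.5]
grip_width: 0.0128
```

```bash
python3 look.py 35 wrist; python3 - <<'E'
from h import *
z=r.get_obs()["tcp_pos"][2]
potplan([(.60,-.09,-.15),(.576,-.194,-.28)],.116,z,vmax=.022,dec=2)
E
```

```text
52.9 [0.508 0.03  0.029] -0.03199081506276008 [ 0.232 -0.725  3.531] 0.01284646870437162
wrist pot_a [278.  25.] 0.8 [0.62  0.027]
wrist handle_a [282. 285.] 0.81 [0.509 0.029]
-0.39 2.07 -0 0.024 0; -0.34 2.08 -0 0.024 0; -0.28 2.09 -0 0.024 0; -0.24 2.09 -0 0.024 0; -0.18 2.1 -0 0.024 0; -0.14 1.83 -0 0.026 0; -0.09 1.83 -0 0.026 0; -0.05 1.83 -0 0.026 0
0 1.84 -0 0.026 0; 0.05 1.83 -0 0.026 0
end [ 0.46450603 -0.1619456   0.02844978] -0.2820872571317108
```

View pics/wrist_35.png

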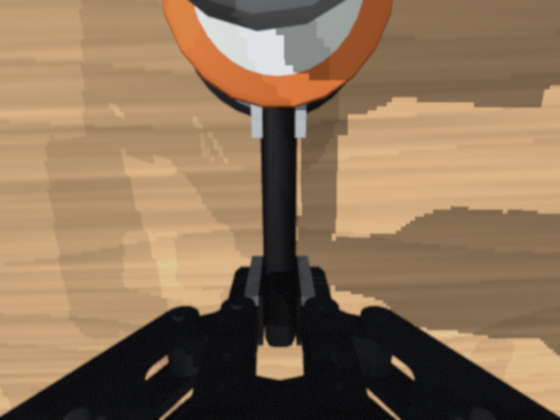

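carry_out --series "-0.45 2.07 0 0.024 0; -0.4 2.08 0 0.024 0; -0.3 2.09 0 0.024 0; -0.25 2.1 0 0.024 0; -0.2 2.1 0 0.024 0; -0.15 1.8 0 0.026 0; -0.1 1.8 0 0.026 0; -0.05 1.8 0 0.026 0"

```text
clock: 54.1
tcp_pos: [0.4706, -0.1264, 0.0284]
orientation: [-3.12, 0.363, -0.0]
contact_force: [1.1, 3.5, 3.4]
grip_width: 0.0129
```

carry_out --series "0.1 1.8 0 0.026 0; 0.1 1.8 0 0.026 0; 0 0 0 0 0; 0 0 0 0 0"

```text
clock: 54.6
tcp_pos: [0.4633, -0.1636, 0.0283]
orientation: [3.107, -0.448, -0.002]
contact_force: [-0.4, -4.4, 4.5]
grip_width: 0.0129
```

```bash
python3 look.py 36 wrist scene side; python3 - <<'E'
import cv2
a=cv2.imread("pics/scene_36.png")[175:245,150:260]; b=cv2.imread("pics/side_36.png")[260:350,280:390]
cv2.imwrite("pics/z36.png",cv2.hconcat([cv2.resize(a,(390,280)),cv2.resize(b,(390,280))]))
E
```

```text
54.6 [ 0.463 -0.164  0.028] -0.28654148724666056 [-0.351 -4.442  4.528] 0.012854106072040291
wrist pot_a [279.  27.] 0.79 [ 0.57  -0.195]
wrist handle_a [281. 283.] 0.9 [ 0.465 -0.164]
scene pot_a [367. 199.] 0.94 [0.276 0.322]
scene pot_a [206. 222.] 0.79 [ 0.577 -0.195]
scene pot_a [415. 280.] 0.69 [0.525 0.56 ]
scene handle_a [227. 197.] 0.79 [ 0.472 -0.154]
scene handle_a [353. 177.] 0.69 [0.223 0.248]
scene handle_a [381. 264.] 0.67 [0.526 0.433]
scene handle_a [180. 169.] 0.58 [ 0.422 -0.368]
scene press_spot [258. 250.] 0.71 [0.614 0.023]
side pot_a [363. 393.] 0.72 [ 0.518 -0.425]
side pot_a [226. 136.] 0.6 [0.529 0.544]
side pot_a [172. 198.] 0.47 [0.28  0.349]
side pot_a [316. 240.] 0.29 [0.618 0.024]
side handle_a [240. 154.] 0.82 [0.534 0.415]
side handle_a [294. 306.] 0.77 [ 0.459 -0.162]
side handle_a [165. 217.] 0.48 [0.234 0.26 ]
side press_spot [316. 239.] 0.78 [0.619 0.028]
```

View pics/wrist_36.png

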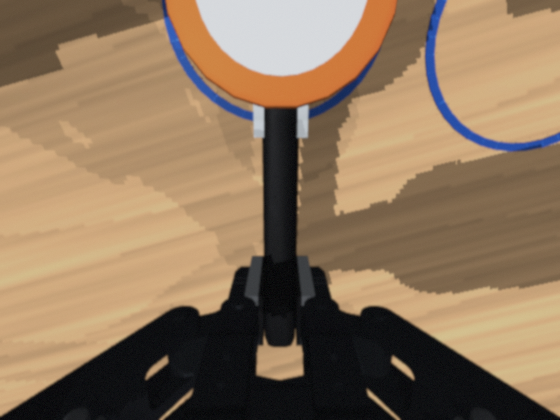

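View pics/z36.png

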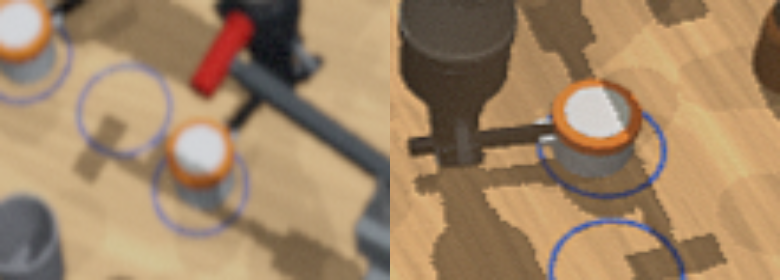

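carry_out --series "0.25 -0.1 0 0 0; 0.25 0 0 0 0; 0 0 0 0 0; 0 0 0 0 0"

```text
clock: 55.7
tcp_pos: [0.4671, -0.1599, 0.0278]
orientation: [-3.11, 0.439, 0.006]
contact_force: [-5.9, -0.7, 7.7]
grip_width: 0.0127
```

```bash
python3 look.py 37 wrist
```

```text
55.7 [ 0.467 -0.16   0.028] -0.28067562962390086 [-5.904 -0.675  7.721] 0.01270763620838576
wrist pot_a [278.  22.] 0.88 [ 0.576 -0.191]
wrist handle_a [282. 285.] 0.72 [ 0.468 -0.161]
```

View pics/wrist_37.png

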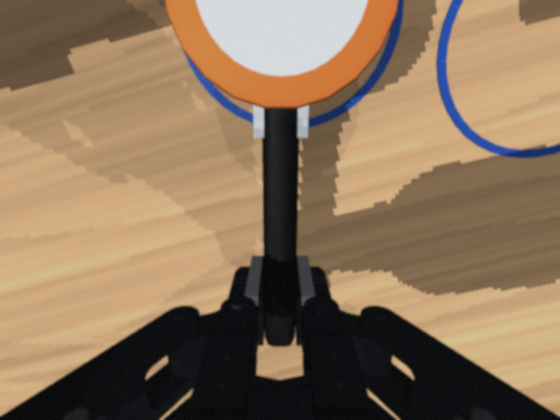

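carry_out --series "0.1 0.3 0 0 0; 0 0 0 0 0; 0 0 0 0 0; 0 0 0 0 0.5; 0 0 0 0 0.5; 0 0 0 0 0.5; 0 0 0 0 0.5"

```text
clock: 56.78
tcp_pos: [0.4693, -0.1644, 0.0282]
orientation: [-3.11, 0.442, 0.0]
contact_force: [0.1, 0.3, 0.1]
grip_width: 0.0424
```

carry_out --series "0 0 -2 0 0.5; -0.2 0 -5 0 0.5; -0.5 0 -6 0 0.5; -0.5 0 -6 0 0.5; 0 0 -4 0 0.5; 0 0 0 0 0.5"

```text
clock: 57.52
tcp_pos: [0.4596, -0.1615, 0.2616]
orientation: [3.108, -0.442, 0.01]
contact_force: [0.4, -0.7, -0.4]
grip_width: 0.0426
```

```bash
python3 look.py 38 wrist scene side; python3 - <<'E'
import cv2
a=cv2.imread("pics/scene_38.png")[165:255,130:270]; b=cv2.imread("pics/side_38.png")[270:420,290:430]
cv2.imwrite("pics/z38.png",cv2.hconcat([cv2.resize(a,(400,257)),cv2.resize(b,(240,257))]))
E
```

```text
57.525 [ 0.46  -0.161  0.262] -0.28263961565699675 [ 0.415 -0.72  -0.386] 0.042624410704188584
wrist pot_a [276.  68.] 0.73 [ 0.574 -0.191]
wrist pot_a [490.  60.] 0.61 [ 0.516 -0.421]
wrist handle_a [468. 160.] 0.82 [ 0.421 -0.369]
wrist handle_a [278. 168.] 0.65 [ 0.471 -0.164]
wrist press_spot [78. 82.] 0.96 [0.622 0.027]
scene pot_a [158. 184.] 0.86 [ 0.497 -0.428]
scene pot_a [371. 203.] 0.79 [0.285 0.338]
scene pot_a [206. 221.] 0.71 [ 0.573 -0.196]
scene pot_a [412. 282.] 0.65 [0.536 0.55 ]
scene handle_a [180. 166.] 0.96 [ 0.413 -0.374]
scene handle_a [382. 263.] 0.93 [0.522 0.437]
scene handle_a [224. 195.] 0.62 [ 0.468 -0.17 ]
scene handle_a [353. 178.] 0.56 [0.227 0.248]
side pot_a [175. 198.] 0.79 [0.287 0.348]
side pot_a [363. 393.] 0.72 [ 0.519 -0.425]
side pot_a [340. 306.] 0.58 [ 0.579 -0.197]
side pot_a [227. 135.] 0.45 [0.535 0.549]
side handle_a [161. 219.] 0.83 [0.222 0.256]
side handle_a [298. 302.] 0.78 [ 0.472 -0.154]
side handle_a [313. 386.] 0.66 [ 0.41  -0.371]
side press_spot [318. 238.] 0.71 [0.626 0.031]
```

View pics/z38.png

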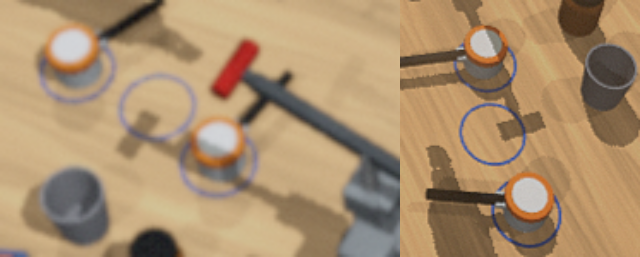

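View pics/wrist_38.png

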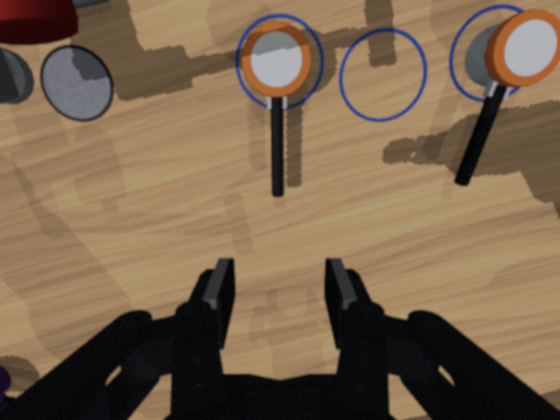

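```bash
python3 - <<'E'
from h import *
np.set_printoptions(precision=3,suppress=True)
f=grab("wrist")
print("b",ray(f,(277,59),.059),"ring",ray(f,(279.5,61.5),0))
print("a",ray(f,(526,48),.059),"ring2",ray(f,(497,53),0))
f=grab("side"); m=f["color"]
for n,c,ring in(("b",(.575,-.193),(.576,-.195)),("a",(.519,-.424),(.518,-.424))):
    im=m
    for (x,y),R,z in ((c,.031,0),(ring,.045,0),(c,.0335,.058),(c,.0335,.067)):
        P=np.array([proj(f,(x+R*np.cos(t),y+R*np.sin(t),z)) for t in np.linspace(0,6.28,60)])
        im=im.copy()
    im=cv2.resize(im,None,fx=6,fy=6,interpolation=cv2.INTER_CUBIC)
    for (x,y),R,z,col in ((c,.031,0,(0,255,0)),(ring,.045,0,(0,255,255)),(c,.0335,.058,(255,0,255)),(c,.0335,.067,(255,255,0))):
        P=np.array([proj(f,(x+R*np.cos(t),y+R*np.sin(t),z)) for t in np.linspace(0,6.28,60)])*6+2.5
        cv2.polylines(im,[P.astype(int)],True,col,1)
    u=(proj(f,(*c,.03))*6).astype(int)
    y0=min(u[1]-180,420*6-360); cv2.imwrite(f"pics/f_{n}.png",im[y0:y0+360,u[0]-200:u[0]+200])
a=cv2.imread("pics/f_a.png");b=cv2.imread("pics/f_b.png"); cv2.imwrite("pics/f.png",cv2.hconcat([a,b]))
E
```

```text
b [ 0.572 -0.191  0.059] ring [ 0.576 -0.195  0.   ]
a [ 0.517 -0.414  0.059] ring2 [ 0.518 -0.425  0.   ]
```

View pics/f.png

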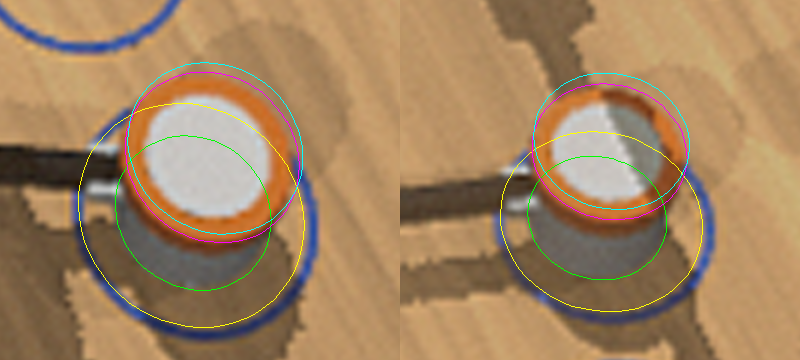

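```bash
python3 - <<'E'
from h import *
print(r.hand_in())
E
```

```text
the job is handed in; nothing more can be done
None
```

Both orange-lidded pots on the table are pressed shut and parked: one in the farthest ring, one in the ring nearest the press. The third listed pot wasn't in the scene, so I left the two purple look-alikes alone. I handed in at about 58 s of the 210 s allowed.

**What did not go smoothly**
- **First pot's lever:** the closed fingers slipped off the bar on two tries, so those strokes were partial. I turned the gripper a quarter turn and then reached the stop. On that stroke I pushed harder than needed, to about 96 N vertical (about 103 N in total). That is under the 120 N wrist limit, but well above the 15 N or so the press needs.
- **Second pot on the spot:** it was found about 4 cm off the grey spot just after I let go. I take this to be the announced knock, though I did not see what moved it. I slid it back before pressing. That stroke reached the stop at about 45 N.

**Last checks**
- **Rings:** both pots stand inside their rings. The measured centres are within about 5 mm of the ring centres, with 14 mm of room. One wrist-camera reading put the far pot 11 mm off, but the side camera and the mark finder both put it within about 3 mm.
- **Lids:** both sit visibly lower than at the start and match the pressed height in the side view. I could only judge this from the pictures.
- **Everything else:** the lever is back up, the gripper is clear of the pots, and the jar, cup and organiser look unmoved by eye. I did not re-measure those three.

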